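Press brass blanks flat in a guarded ratchet press

ROBOT

A 6-joint arm with a two-finger parallel gripper is mounted at the origin on the work surface. World frame = base frame: x ahead of the robot, y to its left, z up, the work surface at z = 0. Lengths are in mm, angles in rad, forces in N, time in s.
With the tool pointing down it reaches from about 350 to 925 mm from the base axis. Payload 6.4 kg.
Tool frame: the origin (TCP) lies at the very end of the fingers, on their centre line; the grasp point (between the pads) lies 19 mm behind it; z points along the fingers, y is the line along which they close (so a half turn about z gives the same grasp; the last joint's range is limited). The gripper opens to 94 mm and grips with 3 to 60 N. Pads are 16 mm wide; open, the fingers measure 119 mm over their backs; the gripper's body (75 mm by 177 mm) begins 78 mm behind the grasp point.
Start: joints at [-1.396, 0.245, 1.558, -0, 1.339, -0.174], TCP at [222.156, -610.869, 205.455] pointing down, gripper open.
Joint ranges: [-3.13, 3.13], [-1.02, 2.26], [0.13, 2.54], [-0.95, 4.09], [0.21, 2.88], [-2.74, 2.74]. Speed limits (rad/s): [2.57, 2.57, 3.14, 3.14, 3.14, 3.14].

INTERFACE

Orientations are given as a 3x3 rotation matrix whose columns are the frame's x, y, z axes.
In Python, from rig import status, get_image, camera_model, ticket gives the robot as it stands.
- The arm moves only by the tool drive_tool, never from a script. Its argument "commands" is a list of rows, each a list of 3 entries, a list of its own where there are three numbers: the turn, a rotation vector about the tool's x, y, z in units of 6 degrees (1.0 is 6 degrees), then the shift along the tool's x, y, z in units of 40 mm (1.0 is 40 mm), then the finger opening in mm, from 0 to 94. In form: [[[ax, ay, az], [dx, dy, dz], claw], ...]. A call has 1 to 20 rows; each row shifts and turns the commanded pose from where the row before left it, along the tool's axes as they then stand; what a row does not reach is not made up. A row lasts 1/10 s, in which the tool goes at most 50 mm and 8.59 degrees, less where a joint would pass 70% of its speed; a pose out of reach is approached as far as the arm can. A call is refused whole if a number of a shift passes 1 or a number of a turn 1, either way. A call with a gripper value outside its range is refused whole. The fingers move at their own pace and stop on an object; "newtons" is the grip in N (left out, the last holds). Time passes only in rows, so rows that do not move let the fingers close. It gives the time, the measured TCP pose, the force, the opening and the grip force at its end, in the units of the state.
- status.state(): the state, without advancing time (a new reading comes with each control period).
- get_image(name): name is "scene" or "top" or "wrist"; returns the picture (480x640x3 uint8, red, green, blue); there is no depth.
- camera_model(name): a dict with "K" (3x3 intrinsics, pixels), "world_from_camera" (4x4, takes a point from camera to world coordinates); the wrist camera has in their place "T_tool_cam" (4x4, takes a point from camera to tool coordinates, whose origin is the TCP and whose axes are the flange's). Camera axes: x right, y down, z forward; pixel columns grow to the right and rows downward; lengths in mm; the calibration is good to about 2 mm. A picture is of the moment at which its call begins: read the wrist's pose just before it. camera_model takes no time and is no camera call.
- ticket.sign_off(): hands the job in; it is judged then, once.
The state is a dict: "t": time; "joint_positions": joint angles; "qd": joint speeds; "joint_efforts": joint torques, N m; "tool_pos": TCP position; "tool_rot": TCP orientation; "contact_force": force on the tool from outside, world axes, zero at the start; "torque": the same for the moment, N m; "finger_gap": finger opening in mm; "gripper_force": force on a finger pad.
Only numpy, scipy, OpenCV 4.12 (cv2) and the standard library are available. Lean on these libraries where they do the work, as an engineer would, in place of code of your own. Each camera call takes 0.05 s, during which the arm holds its last target. There are 200 camera calls.

TASK

Lay all the brass blanks that are on the bench flat in the infeed channel of the flattening press and feed them under the yellow guard with the push stick behind them, until every one lies flat and wholly under the pressure pad. With the blanks in, turn the red ratchet knob clockwise until it slips and has clicked at least twice, then stop at once (six clicks spoil the press). Put the push stick back flat in its tray, leave the blanks clamped, and do not disturb the other tools.

Things in the scene. Friction and masses are not known exactly. Their poses are not given: they have to be found in the camera images.
- press: Flattening press, fixed: steel bed, yellow guard, blue bridge and back stop. Origin on the bench top under the middle of the guard's outer face; +x is the feed direction (into the press). Bed top 15 mm above the bench, 90 mm wide, x = -215 to +176 mm. Guard plate x = 0 to 10 mm, its opening 64 mm wide and 16 mm high above the bed.
- infeed (a point): Middle of the infeed channel, on the bed's top, at press x = -107 mm, axes as the press. The channel runs from press x = -215 to 0 mm, 62 mm wide between two aluminium rails that stand 8 mm above the bed; its outer end is open.
- chamber (a point): Middle of the press chamber, on the bed's top, at press x = 87 mm, axes as the press. The chamber, between clear side panels 66 mm apart, runs from the guard to the back stop's face at press x = 164 mm; the bridge on top is 58 mm above the bench. Four blanks in a row take 144 mm. A blank is wholly under the pad when its centre is beyond press x = 30 mm (28 mm is accepted).
- pad: Steel pressure pad in the press, 150 x 54 x 12 mm, covers press x = 12 to 162 mm. Origin: centre of its underside. Driven down by the screw, 4 mm per rad: its underside is 17 mm above the bed at screw 0 and meets the 6 mm blanks at about screw 2.75 rad. It starts 13.8 to 17 mm above the bed.
- screw (a joint): Turn of the aluminium collar (48 mm dia, black index mark) under the knob, rad; grows clockwise from above, which lowers the pad. Starts between 0 and 0.8 and stays where it is left; about 0.12 N m turns it; it stops when the pad is tight on the blanks. Do not turn it back against its stop at 0: the clutch slips backwards there.
- clutch (a joint): Slip of the knob relative to the collar, rad, 0 at the start, grows clockwise. The knob carries the collar with it (this stays near 0) until the pad is tight; then the clutch slips at about 0.22 N m and the knob turns alone. Each 0.2 rad of slip is a click (silent: the knob's white pointer leaves the collar's index mark). Six clicks (1.2 rad) are too many.
- knob_grip (a point): On the knob's vertical axis at the height to grip, 96 mm above the bench, at press x = 87 mm, y = 0. The knob is a red bar 44 mm long (this point's x), 12 mm wide (its y), 78 to 104 mm above the bench, on a black disc 42 mm across whose top is at 78 mm. It does not rise or fall. Grip across the 12 mm; re-grip as often as needed.
- blank1: A loose brass blank, 36 (x) x 50 (y) x 6 (z) mm, 90 g, or None if absent. Origin: its centre (3 mm above what it lies on). Either face may be up. Starts flat on the bench in front of the press. Its 36 mm side is meant to lie along the feed (up to four in a row fit the press), gripped by its 50 mm long edges.
- blank2: A loose brass blank, 36 (x) x 50 (y) x 6 (z) mm, 90 g, or None if absent. Origin: its centre (3 mm above what it lies on). Either face may be up. Starts flat on the bench in front of the press. Its 36 mm side is meant to lie along the feed (up to four in a row fit the press), gripped by its 50 mm long edges.
- blank3: A loose brass blank, 36 (x) x 50 (y) x 6 (z) mm, 90 g, or None if absent. Origin: its centre (3 mm above what it lies on). Either face may be up. Starts flat on the bench in front of the press. Its 36 mm side is meant to lie along the feed (up to four in a row fit the press), gripped by its 50 mm long edges.
- blank4: A loose brass blank, 36 (x) x 50 (y) x 6 (z) mm, 90 g, or None if absent. Origin: its centre (3 mm above what it lies on). Either face may be up. Starts flat on the bench in front of the press. Its 36 mm side is meant to lie along the feed (up to four in a row fit the press), gripped by its 50 mm long edges.
- stick: Push stick: an orange blade 180 long x 30 wide x 8 mm high, on it a wooden handle block 60 (x) x 24 (y) mm, from 8 to 50 mm above the blade's underside. Origin: on the underside, below the handle's middle; +x points to the tip, 125 mm away; the tail is 55 mm behind. About 120 g, balance point about 13 mm ahead of the origin. Starts in its tray.
- stick_tip (a point): Middle of the stick's tip end, on the underside of the blade; axes as the stick.
- stick_mid (a point): Middle of the stick's blade (35 mm ahead of the stick's origin), on the underside; axes as the stick.
- tray: The stick's tray, dark wood, fixed: 222 (x) x 72 (y) x 12 mm outside, walls and floor 6 mm thick, so inside 210 x 60 mm, floor 6 mm above the bench. Origin: centre of its underside. The stick lies in it along x, either way round.
- punch_block: Bystander: round wooden block with steel punches, 104 mm across, about 85 mm high. Origin under its centre.
- mandrel: Bystander: white tapered ring mandrel lying on the bench, 270 mm long (along its y), 25 mm thick. Origin under its middle.
- mallet: Bystander: hammer lying on the bench, 240 mm long (along its x). Origin under its middle.
Mind the look-alikes: they are no part of the job. Leave any grey look-alike of the blank4 alone.

How it is judged (in metres and radians):
On the way, in this order (a step that is already met when the one before it is completed fails the run):
1. every blank lies flat and wholly inside the press, with the push stick's tip through the guard's opening behind them (x of each of blank1, blank2, blank3, blank4 in the frame of press above 0.028 m and y of blank1 in the frame of press between -0.02 and 0.02 m and y of blank2 in the frame of press between -0.02 and 0.02 m and y of blank3 in the frame of press between -0.02 and 0.02 m and y of blank4 in the frame of press between -0.02 and 0.02 m and z of blank1 in the frame of press between 0.014 and 0.022 m and z of blank2 in the frame of press between 0.014 and 0.022 m and z of blank3 in the frame of press between 0.014 and 0.022 m and z of blank4 in the frame of press between 0.014 and 0.022 m and angle between the z axis of each of blank1, blank2, blank3, blank4 and the z axis of press, either way round below 0.1 rad and x of stick_tip in the frame of press above 0.004 m and z of stick_tip in the frame of press below 0.03 m and y of stick_tip in the frame of press between -0.03 and 0.03 m), for 0.1 s.
2. the knob has slipped two clicks with every blank under the pad (x of each of blank1, blank2, blank3, blank4 in the frame of press above 0.028 m and y of blank1 in the frame of press between -0.02 and 0.02 m and y of blank2 in the frame of press between -0.02 and 0.02 m and y of blank3 in the frame of press between -0.02 and 0.02 m and y of blank4 in the frame of press between -0.02 and 0.02 m and z of blank1 in the frame of press between 0.014 and 0.022 m and z of blank2 in the frame of press between 0.014 and 0.022 m and z of blank3 in the frame of press between 0.014 and 0.022 m and z of blank4 in the frame of press between 0.014 and 0.022 m and angle between the z axis of each of blank1, blank2, blank3, blank4 and the z axis of press, either way round below 0.1 rad and value of joint clutch above 0.35 rad), for 0.1 s.
At the end, for the whole second after the job is handed in: Every blank present lies flat on the bed, its centre at least 28 mm inside the guard's outer face and within 20 mm of the middle line, held by the pad (over 0.5 N each); clutch slipped 0.35 to 1.2 rad; stick flat and at rest on its tray's floor, its middle within 25 x 22 mm of the tray's (all of step 2 and contact force between pad and blank1 above 0.5 N and contact force between pad and blank2 above 0.5 N and contact force between pad and blank3 above 0.5 N and contact force between pad and blank4 above 0.5 N and value of joint clutch below 1.2 rad and x of stick_mid in the frame of tray between -0.025 and 0.025 m and y of stick_mid in the frame of tray between -0.022 and 0.022 m and z of stick_mid in the frame of tray below 0.011 m and angle between stick's own z axis and vertical below 0.08 rad and linear speed of stick below 0.02 m/s); the robot touches nothing.
It fails at once if the knob is turned on for six clicks of slip or more (1.2 rad) (value of joint clutch above 1.2 rad).
It fails at once if the punch_block is moved more than 30 mm (distance of punch_block from where it was at the start of the episode above 0.03 m).
It fails at once if the mandrel is moved more than 30 mm (distance of mandrel from where it was at the start of the episode above 0.03 m).
It fails at once if the mallet is moved more than 30 mm (distance of mallet from where it was at the start of the episode above 0.03 m).
Of blank1, blank2, blank3, blank4 only 3 to 4 are there at a start; the rules pass over those that are not, and their reading is None.
At some moment in a run one of blank1, blank2, blank3, blank4, stick may be knocked a few centimetres aside while the robot is not near it.
Once in a run the grip may slacken for a moment while it holds something.
It also fails if it takes over 210 s, if anything falls off the work surface, if the arm or the gripper's body presses on something with over 40 N, if the wrist force passes 120 N, or if a joint passes its speed limit or range.

## Working session

There is one attempt and no reset: what is moved stays moved. The work goes in short steps, Python scripts to look and compute and a tool call to move; the robot and the scene stay as the last step left them, time stands still between calls to the robot, and variables do not carry over. Pictures are saved under pics/ and viewed, at most 14 in all, crops included, and the job is handed in when it is done.

Besides the shell and the picture viewer there is one more tool, called after "Emit:" by a JSON object that holds its "op" and its "data". drive_tool: Moves the arm, as the interface text tells. Its arguments: {"type":"object","properties":{"commands":{"type":"array"},"newtons":{"type":"number"}},"required":["commands"]}

```bash
mkdir -p pics; ls
cat > h.py <<'E'
import numpy as np,cv2
from rig import status,get_image,camera_model,ticket
def save(n,im): cv2.imwrite('pics/'+n+'.png',cv2.cvtColor(im,cv2.COLOR_RGB2BGR))
def cam(name):
    m=camera_model(name);K=np.array(m['K'])
    if 'world_from_camera' in m: T=np.array(m['world_from_camera'])
    else:
        s=status.state();W=np.eye(4);W[:3,:3]=s['tool_rot'];W[:3,3]=s['tool_pos'];T=W@np.array(m['T_tool_cam'])
    return K,T
def ray(K,T,px,z):
    px=np.atleast_2d(np.array(px,float));d=np.c_[px,np.ones(len(px))]@np.linalg.inv(K).T@T[:3,:3].T
    o=T[:3,3];return (o+d*((z-o[2])/d[:,2])[:,None])
def proj(K,T,P):
    P=np.atleast_2d(P);c=(P-T[:3,3])@T[:3,:3];p=c@K.T;return p[:,:2]/p[:,2:]
E
python3 - <<'E'
from h import *
print({k:np.round(v,3).tolist() if not np.isscalar(v) else v for k,v in status.state().items()})
for n in('top','scene'):
    save(n+'0',get_image(n));K,T=cam(n);print(n,K.round(1).tolist(),T.round(3).tolist())
print(camera_model('wrist'))
E
```

```text
pics
{'t': 0.0, 'joint_positions': [-1.396, 0.246, 1.559, -0.0, 1.339, -0.174], 'qd': [-0.001, -0.002, -0.0, 0.001, 0.001, -0.001], 'joint_efforts': [-0.002, -41.582, -31.46, 0.068, 0.033, -0.0], 'tool_pos': [222.016, -610.272, 204.371], 'tool_rot': [[0.94, 0.342, -0.0], [0.342, -0.94, 0.002], [0.0, -0.002, -1.0]], 'contact_force': [0.423, -0.563, 0.233], 'torque': [0.004, 0.056, 0.01], 'gripper_force': 0.0, 'finger_gap': 93.96813120722784}
top [[512.0, 0.0, 324.3], [0.0, 512.0, 243.5], [0.0, 0.0, 1.0]] [[0.001, -0.993, 0.117, 396.905], [-1.0, -0.003, -0.015, -42.288], [0.015, -0.117, -0.993, 1123.201], [0.0, 0.0, 0.0, 1.0]]
scene [[615.5, 0.0, 321.7], [0.0, 615.5, 238.2], [0.0, 0.0, 1.0]] [[-0.9, 0.365, -0.237, 915.379], [0.436, 0.739, -0.514, 722.084], [-0.013, -0.566, -0.824, 1329.608], [0.0, 0.0, 0.0, 1.0]]
{'K': array([[334.26910562,   0.        , 316.07212034],
       [  0.        , 334.26910562, 237.30491388],
       [  0.        ,   0.        ,   1.        ]]), 'T_tool_cam': array([[ 7.06262322e-04, -9.57426470e-01, -2.88676386e-01,
         8.46228491e+01],
       [ 9.99999674e-01,  5.62847708e-04,  5.79807717e-04,
        -3.24443945e-01],
       [-3.92642413e-04, -2.88676702e-01,  9.57426555e-01,
        -1.77682844e+02],
       [ 0.00000000e+00,  0.00000000e+00,  0.00000000e+00,
         1.00000000e+00]])}
```

View pics/top0.png

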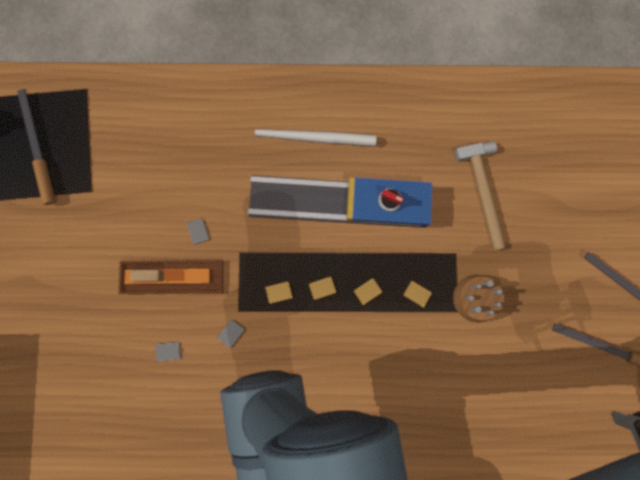

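View pics/scene0.png

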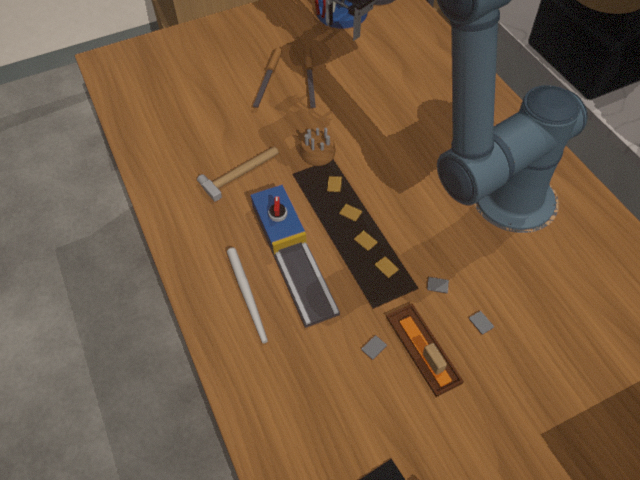

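Top view: brass blanks on the dark mat at (279,292), (322,288), (368,291), (417,293). The grey look-alikes are at (198,231), (231,333) and (168,351); I will leave those. The press channel is at (300,200) and feeds right, with the knob at (391,199). The stick is in its tray at (170,276), handle left and tip right.

```bash
cat >> h.py <<'E'
def hsv(im): return cv2.cvtColor(im,cv2.COLOR_RGB2HSV)
def blobs(mask,amin):
    c,_=cv2.findContours(mask.astype(np.uint8),cv2.RETR_EXTERNAL,cv2.CHAIN_APPROX_NONE)
    return [q[:,0].astype(float) for q in c if cv2.contourArea(q)>amin]
def rect(c,K,T,z):
    "min area rect on plane z: centre, (long,short), angle of long axis deg, fill"
    P=ray(K,T,c,z)[:,:2].astype(np.float32);(ctr,(w,h),a)=cv2.minAreaRect(P)
    if w<h:a+=90;w,h=h,w
    a=(a+90)%180-90
    return np.round(ctr,1),round(w,1),round(h,1),round(a,1)
E
python3 - <<'E'
from h import *
im=cv2.imread('pics/top0.png')[:,:,::-1].copy();H=hsv(im).astype(int);K,T=cam('top')
for p in [(279,292),(198,231),(200,276),(145,275),(175,276),(125,290),(380,220),(351,200),(300,182),(300,200),(389,195),(300,262)]: print(p,H[p[1],p[0]],im[p[1],p[0]])
h,s,v=H[...,0],H[...,1],H[...,2]
reg=lambda x0,x1,y0,y1:(np.mgrid[:480,:640][1]>=x0)&(np.mgrid[:480,:640][1]<x1)&(np.mgrid[:480,:640][0]>=y0)&(np.mgrid[:480,:640][0]<y1)
def show(n,m,z,a=60):
    for c in blobs(m,a): print(n,c.mean(0).round(),rect(c,K,T,z))
show('brass',(h>15)&(h<28)&(s>110)&(v>110)&reg(240,456,255,310),6)
show('blue',(h>100)&(h<125)&(s>120)&reg(340,440,170,235),58)
show('rails',(s<40)&(v>130)&reg(240,350,170,235),23)
show('orange',(h<16)&(s>200)&(v>150)&reg(115,230,255,300),14)
show('tray',~((v>110))&reg(110,232,250,305),12)
crop=np.vstack([im[165:310,110:460]]);save('crop0',cv2.resize(crop,None,fx=2.2,fy=2.2,interpolation=2))
E
```

```text
(279, 292) [ 18 145 162] [162 126  70]
(198, 231) [ 15  13 120] [120 117 114]
(200, 276) [ 14 181 190] [190 117  55]
(145, 275) [ 16 102 165] [165 134  99]
(175, 276) [ 12 185 153] [153  85  42]
(125, 290) [ 10 144  76] [76 47 33]
(380, 220) [109 140 115] [ 52  76 115]
(351, 200) [ 21 158 179] [179 147  68]
(300, 182) [  8  11 179] [179 173 171]
(300, 200) [ 0 21 85] [85 78 78]
(389, 195) [  1 188 167] [167  47  44]
(300, 262) [15 77 40] [40 34 28]
brass [278. 292.] (array([422.3,  40.5]), 50.8, 36.8, -75.8)
brass [417. 294.] (array([ 419.9, -262. ]), 51.5, 36.9, 59.0)
brass [368. 291.] (array([ 424.9, -153.5]), 50.9, 36.6, -56.6)
brass [322. 288.] (array([431.9, -54.4]), 50.9, 36.4, -71.5)
blue [392. 201.] (array([ 613.3, -202.6]), 160.7, 90.4, 85.4)
rails [297. 214.] (array([591.8,  -0.7]), 212.1, 11.7, 86.5)
rails [299. 181.] (array([663.9,  -3.5]), 211.4, 12.0, 86.6)
tray [175. 277.] (array([455.6, 266.4]), 231.9, 71.3, -89.8)
```

View pics/crop0.png

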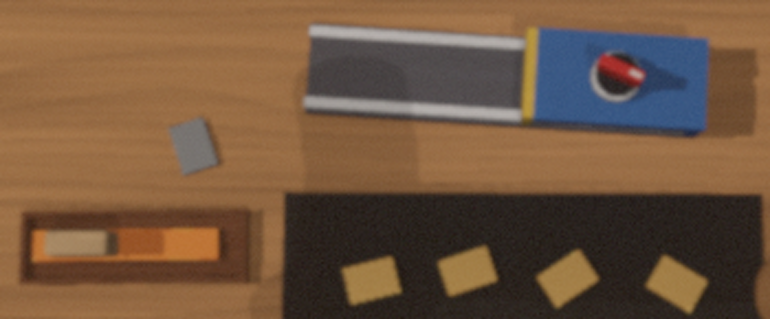

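The close crop confirms it: four gold blanks lie on the mat, and the grey one at crop (195,145) is a look-alike. Next I move over the area for a wrist measurement.

Emit:
{"op": "drive_tool", "data": {"commands": [[[0,0,0],[0.8,-0.77,0],94],[[0,0,0],[0.8,-0.77,0],94],[[0,0,0],[0.8,-0.77,0],94],[[0,0,0],[0.8,-0.77,0],94],[[0,0,0],[0.8,-0.77,0],94],[[0,0,0],[0.8,-0.77,0],94],[[0,0,0],[0.8,-0.77,0],94],[[0,0,0],[0.8,-0.77,0],94],[[0,0,0],[0.8,-0.77,0],94],[[0,0,0],[0.8,-0.77,0],94],[[0,0,0],[0.8,-0.77,0],94],[[0,0,0],[0.8,-0.77,0],94],[[0,0,0],[0.8,-0.77,0],94],[[0,0,0],[0,0,0],94]]}}

```text
t: 1.5
tool_pos: [477.1, -88.3, 205.1]
tool_rot: [[0.938, 0.348, -0.0], [0.348, -0.938, 0.001], [0.0, -0.001, -1.0]]
contact_force: [-0.0, -0.4, -0.4]
finger_gap: 93.8
gripper_force: 0.0
```

Run:
```python
from h import *
s=status.state();print(s['t'],np.round(s['tool_pos'],1),np.round(s['contact_force'],1))
K,T=cam('wrist');im=get_image('wrist');save('w1',im);H=hsv(im).astype(int);h,s,v=H[...,0],H[...,1],H[...,2]
for c in blobs((h>15)&(h<28)&(s>110)&(v>110),300): print('brass',c.mean(0).round(),rect(c,K,T,6))
for c in blobs((s<40)&(v>130),500): print('rail',c.mean(0).round(),rect(c,K,T,23))
for c in blobs((h>100)&(h<125)&(s>120),500): print('blue',c.mean(0).round(),rect(c,K,T,58))
for c in blobs(((h<6)|(h>174))&(s>140),100): print('red',c.mean(0).round(),rect(c,K,T,104))
```

```text
1.5 [477.1 -88.3 205.1] [-0.  -0.4 -0.4]
brass [373. 442.] (array([ 193.9, -283.8]), 323.6, 103.0, -69.5)
brass [110. 400.] (array([138. ,  87.7]), 107.9, 29.0, 10.8)
brass [516. 393.] (array([ 335. , -432.5]), 120.0, 43.4, 37.0)
brass [247. 367.] (array([257. , -69.9]), 116.9, 40.5, -68.6)
brass [116. 320.] (array([255., 100.]), 133.5, 41.4, -89.4)
brass [103. 297.] (array([288.4, 122.3]), 102.9, 21.5, -85.9)
brass [351. 268.] (array([ 427.7, -151.7]), 52.3, 39.0, -56.9)
brass [276. 236.] (array([434.7, -53.4]), 51.8, 38.4, -71.7)
brass [238. 297.] (array([341.4, -70.5]), 471.4, 90.4, -89.9)
brass [196. 216.] (array([425.1,  40.5]), 51.2, 38.4, -76.4)
brass [588. 209.] (array([ 592.5, -379.1]), 56.9, 26.1, 85.7)
brass [623. 234.] (array([ 588.5, -441.1]), 147.2, 52.8, 12.3)
brass [601. 171.] (array([ 630.5, -370. ]), 54.5, 34.5, -85.5)
brass [606. 125.] (array([ 673.9, -348.1]), 81.7, 29.8, 87.7)
brass [ 30. 127.] (array([457.4, 230.7]), 67.1, 29.9, -88.8)
brass [416. 188.] (array([ 546. , -186.2]), 461.7, 66.9, 89.5)
brass [592.  88.] (array([ 700.1, -305.5]), 115.3, 9.3, 89.7)
brass [397.  85.] (array([ 631.8, -118. ]), 106.0, 17.8, -3.5)
brass [113.  27.] (array([582.4, 167.5]), 62.0, 16.3, -89.5)
brass [504.  26.] (array([ 720. , -192.5]), 124.9, 12.5, 89.3)
brass [147.   9.] (array([607. , 137.4]), 54.4, 22.1, -69.6)
rail [331. 396.] (array([ 256.3, -189.2]), 494.1, 17.6, -69.6)
rail [613. 348.] (array([ 447.7, -498.8]), 111.0, 26.6, 77.8)
rail [193. 316.] (array([304.8,   7.6]), 156.5, 25.2, -18.3)
rail [426. 300.] (array([ 427. , -244.8]), 93.9, 24.7, 58.9)
rail [ 95. 255.] (array([346.9, 133. ]), 46.3, 32.8, -36.7)
rail [284.  81.] (array([596.6,   1. ]), 213.7, 30.2, 88.5)
rail [55. 33.] (array([557.2, 206.8]), 46.5, 33.3, 19.7)
rail [347.  25.] (array([661.2, -50.3]), 118.3, 13.1, 86.5)
blue [480. 124.] (array([ 616.5, -200.1]), 163.6, 89.3, 86.5)
red [499. 125.] (array([ 614.8, -189.1]), 48.2, 19.7, 65.8)
```

View pics/w1.png

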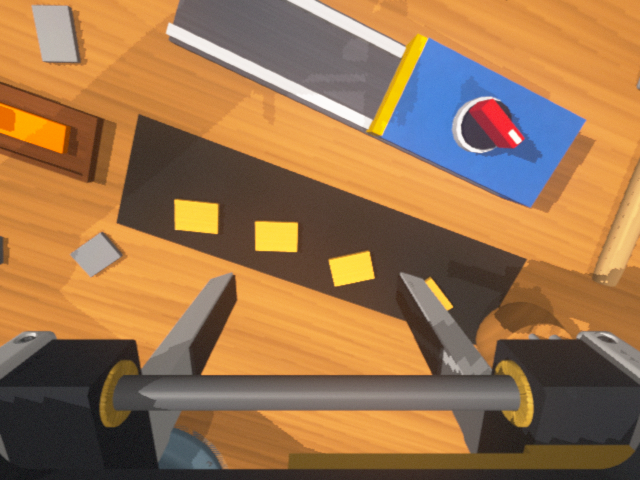

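The wrist view shows the blanks at (196,216), (276,236), (351,268) and (438,293), the last behind a finger. The press axis agrees between the two views. I'll pick blank D, nearest the punch block, first.

Emit:
{"op": "drive_tool", "data": {"commands": [[[0,0,0],[-0.566,0.714,0],70],[[0,0,0],[-0.566,0.714,0],70],[[0,0,0],[-0.566,0.714,0],70],[[0,0,0],[-0.566,0.714,0],70],[[0,0,0],[-0.566,0.714,0],70],[[0,0,-0.92],[0,0,0.6],70],[[0,0,-0.92],[0,0,0.6],70],[[0,0,-0.92],[0,0,0.6],70],[[0,0,-0.92],[0,0,0.6],70],[[0,0,-0.92],[0,0,0.6],70],[[0,0,-0.92],[0,0,0.6],70],[[0,0,-0.92],[0,0,0.6],70],[[0,0,0],[0,0,0.25],70],[[0,0,0],[0,0,0],70]]}}

```text
t: 2.95
tool_pos: [417.2, -265.0, 26.1]
tool_rot: [[0.524, 0.852, -0.002], [0.852, -0.524, 0.002], [0.001, -0.003, -1.0]]
contact_force: [1.0, -0.6, 0.1]
finger_gap: 69.9
gripper_force: 0.0
```

```bash
cat >> h.py <<'E'
def go(x,y,z,yaw,s=None):
    s=s or status.state();R=np.array(s['tool_rot']);p=np.array(s['tool_pos'])
    cur=np.degrees(np.arctan2(R[1,0],R[0,0]));d=(yaw-cur+180)%360-180
    sh=R.T@(np.array([x,y,z])-p)/40
    c,sn=np.cos(np.radians(yaw)),np.sin(np.radians(yaw));R2=np.array([[c,sn,0],[sn,-c,0],[0,0,-1.]])
    print('cur',p.round(1),'yaw',cur.round(2),'turn',round(-d/6,2),'shift now',sh.round(3),'shift after turn',(R2.T@(np.array([x,y,z])-p)/40).round(3),'j6',round(s['joint_positions'][5],2))
E
python3 - <<'E'
from h import *
go(420.5,-261.5,2,59)
K,T=cam('wrist');im=get_image('wrist');save('w2',im)
E
```

```text
cur [ 417.2 -265.    26.1] yaw 58.43 turn -0.09 shift now [0.118 0.026 0.602] shift after turn [0.118 0.025 0.602] j6 -0.24
```

View pics/w2.png

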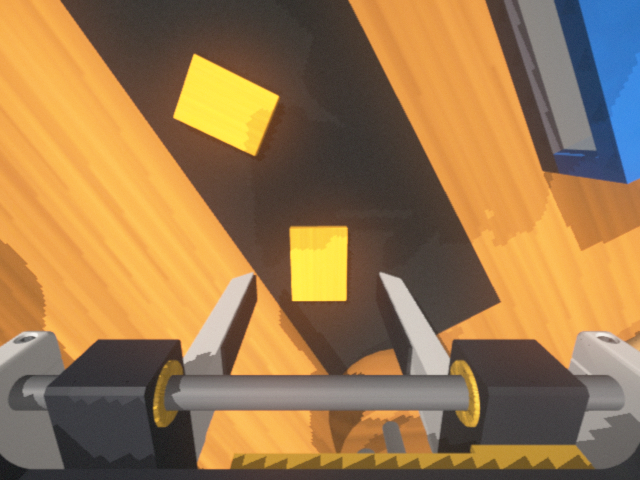

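Blank D is upright in the view at (319,264), centred between the fingers.

```bash
cat >> h.py <<'E'
def topface(im,K,T,z,near=None):
    H=hsv(im).astype(int);h,s,v=H[...,0],H[...,1],H[...,2]
    for c in blobs((h>15)&(h<32)&(s>110)&(v>140),300):
        r=rect(c,K,T,z)
        if 42<r[1]<60 and 30<r[2]<46: print('blank',c.mean(0).round(),r)
E
python3 - <<'E'
from h import *
K,T=cam('wrist');topface(cv2.imread('pics/w2.png')[:,:,::-1].copy(),K,T,6)
E
```

```text
blank [318. 263.] (array([ 422.6, -261. ]), 51.2, 36.7, 58.5)
blank [225. 105.] (array([ 427.6, -153.4]), 50.5, 36.4, -56.7)
```

Emit:
{"op": "drive_tool", "data": {"commands": [[[0,0,0],[0.15,0.05,0.2],70],[[0,0,0],[0,0,0.3],70],[[0,0,0],[0,0,0.1],70],[[0,0,0],[0,0,0],30],[[0,0,0],[0,0,0],30],[[0,0,0],[0,0,0],30],[[0,0,0],[0,0,0],30],[[0,0,0],[0,0,0],30],[[0,0,0],[0,0,0],30]], "newtons": 25}}

```text
t: 3.9
tool_pos: [423.6, -261.3, 3.7]
tool_rot: [[0.521, 0.854, 0.0], [0.854, -0.521, -0.0], [-0.0, 0.0, -1.0]]
contact_force: [-0.7, -0.2, 1.4]
finger_gap: 35.1
gripper_force: 25.0
```

Emit:
{"op": "drive_tool", "data": {"commands": [[[0,0,0],[0,0,-0.5],30],[[0,0,0.94],[0,0,-0.5],30],[[0,0,0.94],[0,0,-0.5],30],[[0,0,0.94],[0,0,-0.5],30],[[0,0,0.94],[0,0,-0.5],30],[[0,0,0.94],[0,0,0],30],[[0,0,0.94],[0,0,0],30],[[0,0,0.94],[0,0,0],30],[[0,0,0.94],[0,0,0],30],[[0,0,0.94],[0,0,0],30],[[0,0,0.94],[0,0,0],30],[[0,0,0.94],[0,0,0],30],[[0,0,0],[0.673,-0.711,0],30],[[0,0,0],[0.673,-0.711,0],30],[[0,0,0],[0.673,-0.711,0],30],[[0,0,0],[0.673,-0.711,0],30],[[0,0,0],[0.673,-0.711,0],30],[[0,0,0],[0.673,-0.711,0],30],[[0,0,0],[0.673,-0.711,0],30],[[0,0,0],[0,0,0],30]]}}

```text
t: 5.9
tool_pos: [625.7, -70.7, 103.3]
tool_rot: [[0.998, -0.055, 0.001], [-0.055, -0.998, 0.0], [0.001, -0.001, -1.0]]
contact_force: [-1.3, 0.2, -1.5]
finger_gap: 34.8
gripper_force: 25.0
```

Run:
```python
from h import *
go(623.9,-74.1,16.5,-3.45)
K,T=cam('wrist');im=get_image('wrist');save('w3',im)
H=hsv(im).astype(int);h,s,v=H[...,0],H[...,1],H[...,2]
topface(im,K,T,status.state()['tool_pos'][2]+4)
for c in blobs((h>100)&(h<125)&(s>120),500): print('blue',c.mean(0).round(),rect(c,K,T,58))
for c in blobs((s<40)&(v>130),500): print('rail',c.mean(0).round(),rect(c,K,T,23))
```

```text
cur [625.7 -70.7 103.3] yaw -3.18 turn 0.05 shift now [-0.044  0.087  2.171] shift after turn [-0.041  0.086  2.171] j6 1.33
blank [314. 303.] (array([623. , -70.8]), 56.7, 40.5, -4.1)
blue [500. 256.] (array([ 618.5, -200.1]), 163.5, 89.2, 86.5)
rail [ 11. 320.] (array([572.3, 202.4]), 37.0, 32.3, 19.5)
rail [190. 284.] (array([595.2,  40.3]), 134.0, 17.5, 86.9)
rail [228. 201.] (array([665.6,  -3.2]), 212.8, 12.1, 86.4)
rail [264.  60.] (array([763. , -39.6]), 263.6, 22.2, 85.4)
```

View pics/w3.png

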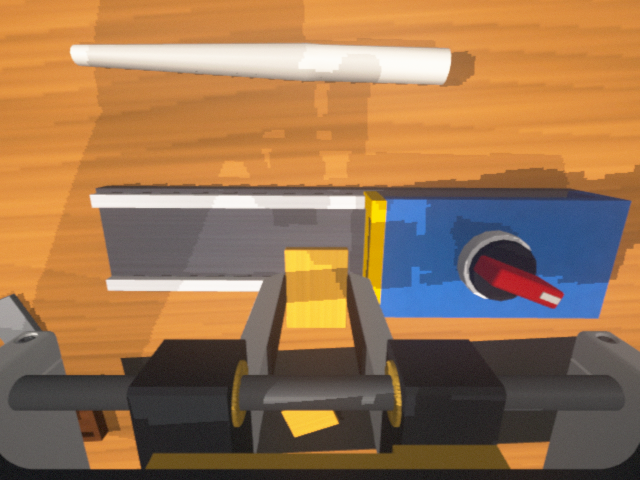

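Blank D is held at (317,288) in the view, square to the channel. The knob's white pointer is at (549,298). Lowering it now.

Emit:
{"op": "drive_tool", "data": {"commands": [[[0,0,0.05],[-0.03,0.04,0.5],30],[[0,0,0],[0,0,0.5],30],[[0,0,0],[0,0,0.5],30],[[0,0,0],[0,0,0.4],30],[[0,0,0],[0,0,0.1],30],[[0,0,0],[0,0,0.1],30],[[0,0,0],[0,0,0],30]]}}

```text
t: 6.65
tool_pos: [622.4, -75.5, 19.8]
tool_rot: [[0.998, -0.065, 0.0], [-0.065, -0.998, -0.0], [0.0, 0.0, -1.0]]
contact_force: [-0.2, -0.7, -1.5]
finger_gap: 34.8
gripper_force: 25.0
```

Emit:
{"op": "drive_tool", "data": {"commands": [[[0,0,0],[0.03,-0.06,0.04],30],[[0,0,0],[0,0,0],30],[[0,0,0],[0,0,0],42],[[0,0,0],[0,0,0],42],[[0,0,0],[0,0,0],42],[[0,0,0],[0,0,-0.3],42],[[0,0,0],[0,0,-0.8],42],[[0,0,0],[0,0,-0.8],70],[[0,0,0],[0,0,0],70]]}}

```text
t: 7.55
tool_pos: [627.3, -73.9, 100.3]
tool_rot: [[0.998, -0.065, 0.01], [-0.065, -0.998, -0.003], [0.01, 0.002, -1.0]]
contact_force: [0.7, 0.5, 0.8]
finger_gap: 55.1
gripper_force: 0.0
```

Run:
```python
from h import *
go(425.5,-152.5,2.5,123.3)
K,T=cam('wrist');im=get_image('wrist');save('w4',im)
topface(im,K,T,6);topface(im,K,T,21)
H=hsv(im).astype(int);h,s,v=H[...,0],H[...,1],H[...,2]
for c in blobs((s<40)&(v>130),500): print('rail',c.mean(0).round(),rect(c,K,T,23))
```

```text
cur [627.3 -73.9 100.3] yaw -3.71 turn -21.17 shift now [-4.934  2.281  2.399] shift after turn [ 1.129 -5.296  2.444] j6 1.34
blank [308. 424.] (array([436.5, -53.5]), 50.5, 38.6, -72.6)
blank [ 22. 254.] (array([630.9, 176.6]), 49.9, 34.6, 86.3)
blank [315. 249.] (array([619.3, -72.7]), 53.4, 38.3, -3.7)
blank [308. 424.] (array([451.5, -54.9]), 47.7, 36.5, -72.6)
blank [ 22. 254.] (array([635.3, 162.5]), 47.2, 32.7, 86.3)
blank [315. 249.] (array([624.3, -73. ]), 50.4, 36.2, -3.7)
rail [  7. 326.] (array([572. , 193.2]), 42.7, 18.4, -18.4)
rail [312. 289.] (array([591.5, -68.7]), 72.8, 11.8, 86.3)
rail [173. 290.] (array([597.1,  47.5]), 119.4, 13.5, 87.4)
rail [226. 207.] (array([663.6,  -3.2]), 212.9, 16.6, 86.3)
rail [258.  64.] (array([763.3, -39.8]), 263.1, 22.1, 85.2)
```

View pics/w4.png

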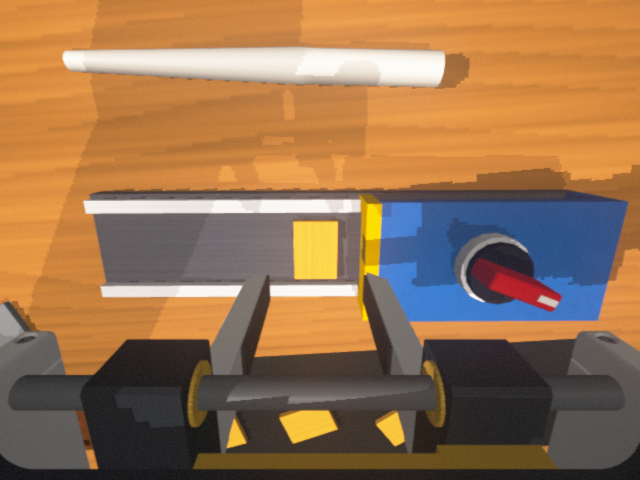

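Blank D lies square in the channel at pixel (315,249), centred to within 1 mm. Next is blank C.

Emit:
{"op": "drive_tool", "data": {"commands": [[[0,0,0],[-0.705,0.326,0],70],[[0,0,0],[-0.705,0.326,0],70],[[0,0,0],[-0.705,0.326,0],70],[[0,0,0],[-0.705,0.326,0],70],[[0,0,0],[-0.705,0.326,0],70],[[0,0,0],[-0.705,0.326,0],70],[[0,0,0],[-0.705,0.326,0],70],[[0,0,0.98],[0,0,0.2],70],[[0,0,0.98],[0,0,0.2],70],[[0,0,0.98],[0,0,0.2],70],[[0,0,0.98],[0,0,0.2],70],[[0,0,0.98],[0,0,0.2],70],[[0,0,0.98],[0,0,0.2],70],[[0,0,0.98],[0,0,0.2],70],[[0,0,0.98],[0,0,0.2],70],[[0,0,0.98],[0,0,0.2],70],[[0,0,0],[0,0,0],70]]}}

```text
t: 9.3
tool_pos: [418.9, -150.1, 20.0]
tool_rot: [[0.55, -0.835, -0.004], [-0.835, -0.55, 0.003], [-0.004, 0.002, -1.0]]
contact_force: [-0.5, 0.7, -0.5]
finger_gap: 70.4
gripper_force: 0.0
```

Run:
```python
from h import *
K,T=cam('wrist');im=get_image('wrist');topface(im,K,T,6)
go(426,-152.5,3,-56.7)
```

```text
blank [308. 265.] (array([ 427.2, -153.6]), 50.9, 36.3, -56.6)
cur [ 419.5 -150.4   20.7] yaw -56.52 turn 0.03 shift now [ 0.134 -0.107  0.443] shift after turn [ 0.132 -0.107  0.443] j6 1.96
```

Emit:
{"op": "drive_tool", "data": {"commands": [[[0,0,0],[0.16,-0.12,0.2],70],[[0,0,0],[0,0,0.24],70],[[0,0,0],[0,0,0],30],[[0,0,0],[0,0,0],30],[[0,0,0],[0,0,0],30],[[0,0,0],[0,0,0],30],[[0,0,0],[0,0,0],30],[[0,0,0],[0,0,0],30]]}}

```text
t: 10.15
tool_pos: [428.3, -154.0, 4.5]
tool_rot: [[0.55, -0.835, 0.0], [-0.835, -0.55, -0.0], [0.0, -0.0, -1.0]]
contact_force: [-0.8, 0.8, 1.8]
finger_gap: 34.5
gripper_force: 25.0
```

Emit:
{"op": "drive_tool", "data": {"commands": [[[0,0,0],[0,0,-0.4],30],[[0,0,-0.983],[0,0,-0.4],30],[[0,0,-0.983],[0,0,-0.4],30],[[0,0,-0.983],[0,0,-0.4],30],[[0,0,-0.983],[0,0,0],30],[[0,0,-0.983],[0,0,0],30],[[0,0,-0.983],[0,0,0],30],[[0,0,-0.983],[0,0,0],30],[[0,0,-0.983],[0,0,0],30],[[0,0,-0.983],[0,0,0],30],[[0,0,0],[0.685,-0.528,0],30],[[0,0,0],[0.685,-0.528,0],30],[[0,0,0],[0.685,-0.528,0],30],[[0,0,0],[0.685,-0.528,0],30],[[0,0,0],[0.685,-0.528,0],30],[[0,0,0],[0.685,-0.528,0],30],[[0,0,0],[0.685,-0.528,0],30],[[0,0,0],[0,0,0],30]]}}

```text
t: 11.95
tool_pos: [631.2, -16.2, 68.3]
tool_rot: [[0.998, -0.059, 0.002], [-0.059, -0.998, 0.0], [0.002, -0.0, -1.0]]
contact_force: [0.2, 0.3, -1.4]
finger_gap: 34.5
gripper_force: 25.0
```

Run:
```python
from h import *
go(626.8,-17.2,20,-3.45)
K,T=cam('wrist');im=get_image('wrist');topface(im,K,T,21);topface(im,K,T,status.state()['tool_pos'][2]+3)
```

```text
cur [631.2 -16.2  68.3] yaw -3.38 turn 0.01 shift now [-0.11   0.031  1.206] shift after turn [-0.108  0.031  1.207] j6 1.42
blank [396. 262.] (array([624.3, -72.5]), 50.1, 35.9, -3.3)
blank [316. 289.] (array([630.1, -15.7]), 49.8, 36.2, -3.3)
```

Emit:
{"op": "drive_tool", "data": {"commands": [[[0,0,0],[-0.075,0.03,0.5],30],[[0,0,0],[0,0,0.4],30],[[0,0,0],[0,0,0.2],30],[[0,0,0],[0,0,0.1],30],[[0,0,0],[0,0,0],30]]}}

```text
t: 12.5
tool_pos: [625.7, -19.8, 21.7]
tool_rot: [[0.998, -0.062, -0.0], [-0.062, -0.998, -0.0], [-0.0, 0.0, -1.0]]
contact_force: [0.6, -0.2, 0.1]
finger_gap: 35.1
gripper_force: 25.0
```

Emit:
{"op": "drive_tool", "data": {"commands": [[[0,0,0],[0.05,-0.07,0.04],30],[[0,0,0],[0,0,0],30],[[0,0,0],[0,0,0],42],[[0,0,0],[0,0,0],42],[[0,0,0],[0,0,0],42],[[0,0,0],[0,0,-0.3],42],[[0,0,0],[0,0,-0.8],42],[[0,0,0],[0,0,-0.8],70],[[0,0,0],[0,0,0],70]]}}

```text
t: 13.4
tool_pos: [631.7, -17.3, 101.0]
tool_rot: [[0.998, -0.062, 0.01], [-0.062, -0.998, -0.002], [0.01, 0.001, -1.0]]
contact_force: [0.0, -0.1, 1.3]
finger_gap: 54.3
gripper_force: 0.0
```

Run:
```python
from h import *
go(433.3,-54,3,108.3)
K,T=cam('wrist');im=get_image('wrist');save('w5',im)
print(6);topface(im,K,T,6);print(21);topface(im,K,T,21)
```

```text
cur [631.7 -17.3 101. ] yaw -3.55 turn -18.64 shift now [-4.92   1.22   2.401] shift after turn [ 0.686 -4.998  2.45 ] j6 1.43
6
blank [272. 435.] (array([426.7,  40.8]), 50.3, 37.2, -75.6)
blank [363. 424.] (array([436.2, -53.1]), 50.0, 37.5, -71.8)
blank [316. 252.] (array([621.2, -16.5]), 52.8, 38.4, -3.5)
blank [384. 250.] (array([619.3, -75.3]), 52.7, 38.7, -3.7)
21
blank [272. 435.] (array([442.5,  37.4]), 47.5, 35.1, -75.6)
blank [363. 424.] (array([451.4, -51.4]), 47.3, 35.5, -71.8)
blank [316. 252.] (array([626.3, -16.8]), 49.9, 36.3, -3.5)
blank [384. 250.] (array([624.5, -72.4]), 49.8, 36.6, -3.7)
```

Emit:
{"op": "drive_tool", "data": {"commands": [[[0,0,0],[-0.7,0.174,0],70],[[0,0,0],[-0.7,0.174,0],70],[[0,0,0],[-0.7,0.174,0],70],[[0,0,0],[-0.7,0.174,0],70],[[0,0,0],[-0.7,0.174,0],70],[[0,0,0],[-0.7,0.174,0],70],[[0,0,0],[-0.7,0.174,0],70],[[0,0,-0.98],[0,0,0],70],[[0,0,-0.98],[0,0,0],70],[[0,0,-0.98],[0,0,0],70],[[0,0,-0.98],[0,0,0],70],[[0,0,-0.98],[0,0,0],70],[[0,0,-0.98],[0,0,0],70],[[0,0,-0.98],[0,0,0],70],[[0,0,-0.98],[0,0,0],70],[[0,0,-0.98],[0,0,0],70],[[0,0,-0.98],[0,0,0],70],[[0,0,-0.98],[0,0,0],70]]}}

```text
t: 15.25
tool_pos: [428.2, -52.7, 93.5]
tool_rot: [[0.479, 0.878, -0.002], [0.878, -0.479, 0.001], [-0.0, -0.002, -1.0]]
contact_force: [0.5, 0.3, -0.1]
finger_gap: 70.0
gripper_force: 0.0
```

Emit:
{"op": "drive_tool", "data": {"commands": [[[0,0,-0.98],[0,0,0.2],70],[[0,0,-0.98],[0,0,0.2],70],[[0,0,-0.98],[0,0,0.2],70],[[0,0,-0.98],[0,0,0.2],70],[[0,0,-0.98],[0,0,0.2],70],[[0,0,-0.98],[0,0,0.2],70],[[0,0,-0.98],[0,0,0.4],70],[[0,0,-0.98],[0,0,0.4],70],[[0,0,0],[0,0,0],70]]}}

```text
t: 16.15
tool_pos: [426.4, -52.0, 12.0]
tool_rot: [[-0.311, 0.95, -0.006], [0.95, 0.311, 0.002], [0.004, -0.005, -1.0]]
contact_force: [-0.1, -0.1, 0.1]
finger_gap: 70.1
gripper_force: 0.0
```

Run:
```python
from h import *
K,T=cam('wrist');im=get_image('wrist');topface(im,K,T,6)
go(434,-53.7,4,108.3)
```

```text
blank [327. 285.] (array([433. , -51.6]), 50.5, 36.1, -71.7)
blank [367. 124.] (array([423.8,  41.5]), 49.9, 36.2, -75.8)
cur [427.5 -52.4  13.2] yaw 108.05 turn -0.04 shift now [-0.082  0.145  0.23 ] shift after turn [-0.082  0.144  0.23 ] j6 -0.7
```

Emit:
{"op": "drive_tool", "data": {"commands": [[[0,0,0],[-0.045,0.137,0.1],70],[[0,0,0],[0,0,0.12],70],[[0,0,0],[0,0,0],30],[[0,0,0],[0,0,0],30],[[0,0,0],[0,0,0],30],[[0,0,0],[0,0,0],30],[[0,0,0],[0,0,0],30],[[0,0,0],[0,0,0],30]]}}

```text
t: 17.0
tool_pos: [435.3, -53.2, 6.3]
tool_rot: [[-0.312, 0.95, 0.001], [0.95, 0.312, -0.0], [-0.0, 0.0, -1.0]]
contact_force: [0.2, 0.4, 3.9]
finger_gap: 30.0
gripper_force: 1.7
```

Emit:
{"op": "drive_tool", "data": {"commands": [[[0,0,0],[0,0,-0.4],30],[[0,0,-0.95],[0,0,-0.4],30],[[0,0,-0.95],[0,0,-0.4],30],[[0,0,-0.95],[0,0,-0.4],30],[[0,0,-0.95],[0,0,0],30],[[0,0,-0.95],[0,0,0],30],[[0,0,-0.95],[0,0,0],30],[[0,0,-0.95],[0,0,0],30],[[0,0,-0.95],[0,0,0],30],[[0,0,-0.95],[0,0,0],30],[[0,0,-0.95],[0,0,0],30],[[0,0,-0.95],[0,0,0],30],[[0,0,-0.95],[0,0,0],30],[[0,0,0],[-0.8,0.433,0],30],[[0,0,0],[-0.8,0.433,0],30],[[0,0,0],[-0.8,0.433,0],30],[[0,0,0],[-0.8,0.433,0],30],[[0,0,0],[-0.8,0.433,0],30],[[0,0,0],[-0.8,0.433,0],30],[[0,0,0],[0,0,0],30]]}}

```text
t: 19.0
tool_pos: [635.7, 40.5, 69.8]
tool_rot: [[-0.998, 0.058, 0.002], [0.058, 0.998, 0.0], [-0.002, 0.0, -1.0]]
contact_force: [-2.1, -0.8, 0.0]
finger_gap: 29.9
gripper_force: 0.0
```

Run:
```python
from h import *
go(630.7,39.7,20,176.55)
K,T=cam('wrist');im=get_image('wrist');save('w6',im)
print(21);topface(im,K,T,21);print('held');topface(im,K,T,status.state()['tool_pos'][2]+3)
```

```text
cur [635.7  40.5  69.8] yaw 176.68 turn 0.02 shift now [ 0.127 -0.029  1.244] shift after turn [ 0.125 -0.029  1.244] j6 -1.63
21
blank [158. 248.] (array([622.6, -70.7]), 49.9, 37.9, -3.4)
blank [236. 247.] (array([624.3, -15.6]), 49.7, 36.8, -3.3)
held
```

The grip on blank B closed above its top (TCP was at 6.3 mm), so I missed it. Going back for it.

Emit:
{"op": "drive_tool", "data": {"commands": [[[0,0,0],[0.82,-0.433,0],70],[[0,0,0],[0.82,-0.433,0],70],[[0,0,0],[0.82,-0.433,0],70],[[0,0,0],[0.82,-0.433,0],70],[[0,0,0],[0.82,-0.433,0],70],[[0,0,0],[0.82,-0.433,0],70],[[0,0,0.95],[0,0,0],70],[[0,0,0.95],[0,0,0],70],[[0,0,0.95],[0,0,0],70],[[0,0,0.95],[0,0,0],70],[[0,0,0.95],[0,0,0],70],[[0,0,0.95],[0,0,0],70],[[0,0,0.95],[0,0,0],70],[[0,0,0.95],[0,0,0],70],[[0,0,0.95],[0,0,0.3],70],[[0,0,0.95],[0,0,0.3],70],[[0,0,0.95],[0,0,0.3],70],[[0,0,0.95],[0,0,0.3],70],[[0,0,0],[0,0,0],70],[[0,0,0],[0,0,0],70]]}}

```text
t: 21.05
tool_pos: [429.3, -52.8, 21.8]
tool_rot: [[-0.313, 0.95, -0.001], [0.95, 0.313, 0.0], [0.0, -0.001, -1.0]]
contact_force: [-0.2, -0.3, -0.2]
finger_gap: 69.9
gripper_force: 0.0
```

Run:
```python
from h import *
K,T=cam('wrist');im=get_image('wrist');save('w7',im);topface(im,K,T,6)
go(434,-53.7,3,108.3)
```

```text
blank [324. 276.] (array([434.4, -51.2]), 51.0, 36.1, -71.8)
blank [361. 122.] (array([423.9,  41.5]), 49.9, 36.2, -75.8)
cur [429.9 -52.9  22.2] yaw 108.24 turn -0.01 shift now [-0.05   0.091  0.481] shift after turn [-0.051  0.092  0.48 ] j6 -0.7
```

Emit:
{"op": "drive_tool", "data": {"commands": [[[0,0,0],[-0.02,0.12,0.2],70],[[0,0,0],[0,0,0.2],70],[[0,0,0],[0,0,0.12],70],[[0,0,0],[0,0,0],30],[[0,0,0],[0,0,0],30],[[0,0,0],[0,0,0],30],[[0,0,0],[0,0,0],30],[[0,0,0],[0,0,0],30],[[0,0,0],[0,0,0],30]]}}

```text
t: 22.0
tool_pos: [434.9, -52.0, 1.0]
tool_rot: [[-0.312, 0.95, -0.0], [0.95, 0.312, -0.0], [0.0, -0.0, -1.0]]
contact_force: [0.9, -0.2, -0.3]
finger_gap: 35.6
gripper_force: 25.0
```

Emit:
{"op": "drive_tool", "data": {"commands": [[[0,0,0],[0,0,-0.4],30],[[0,0,-0.95],[0,0,-0.4],30],[[0,0,-0.95],[0,0,-0.4],30],[[0,0,-0.95],[0,0,-0.4],30],[[0,0,-0.95],[0,0,0],30],[[0,0,-0.95],[0,0,0],30],[[0,0,-0.95],[0,0,0],30],[[0,0,-0.95],[0,0,0],30],[[0,0,-0.95],[0,0,0],30],[[0,0,-0.95],[0,0,0],30],[[0,0,-0.95],[0,0,0],30],[[0,0,-0.95],[0,0,0],30],[[0,0,-0.95],[0,0,0],30],[[0,0,0],[-0.782,0.424,0],30],[[0,0,0],[-0.782,0.424,0],30],[[0,0,0],[-0.782,0.424,0],30],[[0,0,0],[-0.782,0.424,0],30],[[0,0,0],[-0.782,0.424,0],30],[[0,0,0],[-0.782,0.424,0],30],[[0,0,0],[0,0,0],30]]}}

```text
t: 24.0
tool_pos: [631.3, 39.6, 65.0]
tool_rot: [[-0.998, 0.058, 0.002], [0.058, 0.998, 0.0], [-0.002, 0.0, -1.0]]
contact_force: [-0.6, -0.6, -0.4]
finger_gap: 35.2
gripper_force: 25.0
```

Run:
```python
from h import *
go(630.7,39.7,17,176.55)
K,T=cam('wrist');im=get_image('wrist');save('w8',im)
print(21);topface(im,K,T,21);print('held');topface(im,K,T,status.state()['tool_pos'][2]+5)
H=hsv(im).astype(int);h,s,v=H[...,0],H[...,1],H[...,2]
for c in blobs((s<40)&(v>130),500): print('rail',c.mean(0).round(),rect(c,K,T,23))
```

```text
cur [631.3  39.6  65. ] yaw 176.67 turn 0.02 shift now [1.700e-02 1.000e-03 1.199e+00] shift after turn [1.500e-02 1.000e-03 1.199e+00] j6 -1.63
21
blank [158. 256.] (array([622.5, -70.7]), 49.6, 37.8, -3.3)
blank [236. 254.] (array([624.2, -15.7]), 49.4, 36.6, -3.3)
held
blank [316. 290.] (array([631.9,  40.1]), 51.0, 37.1, -4.5)
rail [311. 414.] (array([763.3,  30.5]), 93.3, 13.0, -89.3)
rail [103. 416.] (array([ 755.9, -142.5]), 43.6, 12.3, 86.7)
rail [ 28. 356.] (array([ 698.6, -191.2]), 74.5, 25.2, -55.1)
rail [184. 307.] (array([661.3, -57.9]), 101.4, 10.6, 86.7)
rail [256. 212.] (array([592.7,   1.9]), 212.6, 11.6, 86.7)
rail [575. 136.] (array([556.6, 207.4]), 44.6, 31.6, 19.4)
```

View pics/w8.png

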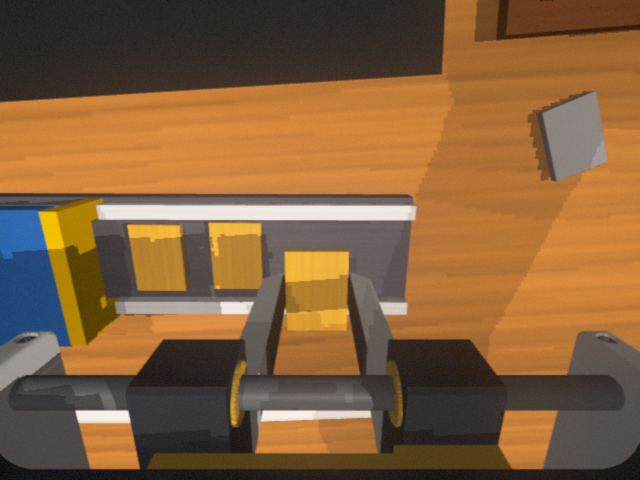

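Two blanks lie in the channel at (157,257) and (237,255), and the third is held above it at (317,290). The mandrel and bystanders are undisturbed. Lowering.

Emit:
{"op": "drive_tool", "data": {"commands": [[[0,0,0],[0,0,0.5],30],[[0,0,0],[0,0,0.4],30],[[0,0,0],[0,0,0.2],30],[[0,0,0],[0,0,0.06],30],[[0,0,0],[0,0,0],30]]}}

```text
t: 24.55
tool_pos: [628.0, 38.1, 18.4]
tool_rot: [[-0.998, 0.06, -0.001], [0.06, 0.998, 0.0], [0.001, 0.0, -1.0]]
contact_force: [0.5, 0.1, -1.7]
finger_gap: 35.7
gripper_force: 25.0
```

Emit:
{"op": "drive_tool", "data": {"commands": [[[0,0,0],[-0.06,0.04,0.04],30],[[0,0,0],[0,0,0],30],[[0,0,0],[0,0,0],42],[[0,0,0],[0,0,0],42],[[0,0,0],[0,0,0],42],[[0,0,0],[0,0,-0.3],42],[[0,0,0],[0,0,-0.8],42],[[0,0,0],[0,0,-0.8],70],[[0,0,0],[0,0,0],70]]}}

```text
t: 25.45
tool_pos: [634.9, 39.4, 99.6]
tool_rot: [[-0.998, 0.06, 0.011], [0.06, 0.998, -0.001], [-0.011, -0.001, -1.0]]
contact_force: [-0.1, -0.1, 0.3]
finger_gap: 54.6
gripper_force: 0.0
```

Run:
```python
from h import *
go(423.7,40.8,3,104.2)
K,T=cam('wrist');im=get_image('wrist')
print(6);topface(im,K,T,6);print(21);topface(im,K,T,21)
K,T=cam('top');im=get_image('top');save('top1',im);print('top6');topface2=lambda z:None
H=hsv(im).astype(int);h,s,v=H[...,0],H[...,1],H[...,2]
for c in blobs((h>15)&(h<28)&(s>110)&(v>110),60):
    if 240<c.mean(0)[0]<456 and 160<c.mean(0)[1]<310: print(c.mean(0).round(),rect(c,K,T,6))
```

```text
cur [634.9  39.4  99.6] yaw 176.57 turn 12.06 shift now [ 5.298 -0.278  2.36 ] shift after turn [ 1.33  -5.11   2.416] j6 -1.63
6
blank [316. 240.] (array([636.7,  39.9]), 52.8, 38.4, -3.4)
blank [177. 237.] (array([627.1, -77.9]), 52.5, 39.9, -3.4)
blank [246. 235.] (array([628.8, -19.4]), 52.4, 39.0, -3.5)
21
blank [316. 240.] (array([631.8,  40.2]), 49.9, 36.3, -3.4)
blank [177. 237.] (array([622.7, -71.1]), 49.6, 37.7, -3.4)
blank [246. 235.] (array([624.3, -15.8]), 49.5, 36.9, -3.5)
top6
[280. 292.] (array([422.9,  39.3]), 51.2, 38.4, -75.9)
[305. 202.] (array([622.9, -18.2]), 41.6, 38.7, -4.6)
[331. 201.] (array([624.1, -75.3]), 49.7, 37.8, 0.1)
[350. 198.] (array([ 631.4, -116.1]), 95.6, 11.5, -3.6)
```

Emit:
{"op": "drive_tool", "data": {"commands": [[[0,0,0],[0.745,-0.04,0],70],[[0,0,0],[0.745,-0.04,0],70],[[0,0,0],[0.745,-0.04,0],70],[[0,0,0],[0.745,-0.04,0],70],[[0,0,0],[0.745,-0.04,0],70],[[0,0,0],[0.745,-0.04,0],70],[[0,0,0],[0.745,-0.04,0],70],[[0,0,0.927],[0,0,0.2],70],[[0,0,0.927],[0,0,0.2],70],[[0,0,0.927],[0,0,0.2],70],[[0,0,0.927],[0,0,0.2],70],[[0,0,0.927],[0,0,0.2],70],[[0,0,0.927],[0,0,0.2],70],[[0,0,0.927],[0,0,0.2],70],[[0,0,0.927],[0,0,0.2],70],[[0,0,0.927],[0,0,0.2],70],[[0,0,0.927],[0,0,0.1],70],[[0,0,0.927],[0,0,0],70],[[0,0,0.927],[0,0,0],70],[[0,0,0.927],[0,0,0],70]]}}

```text
t: 27.55
tool_pos: [420.5, 41.3, 15.7]
tool_rot: [[-0.242, 0.97, -0.003], [0.97, 0.242, 0.001], [0.001, -0.003, -1.0]]
contact_force: [0.5, -0.1, -0.2]
finger_gap: 70.3
gripper_force: 0.0
```

Emit:
{"op": "drive_tool", "data": {"commands": [[[0,0,0],[0,0,0],70]]}}

```text
t: 27.65
tool_pos: [420.7, 41.3, 15.9]
tool_rot: [[-0.246, 0.969, -0.003], [0.969, 0.246, 0.0], [0.001, -0.003, -1.0]]
contact_force: [0.5, -0.3, 1.1]
finger_gap: 70.3
gripper_force: 0.0
```

Run:
```python
from h import *
K,T=cam('wrist');im=get_image('wrist');topface(im,K,T,6)
go(423.7,40.8,2,104.2)
```

```text
blank [322. 278.] (array([423.8,  43.2]), 50.9, 36.0, -75.6)
cur [420.9  41.2  16.1] yaw 104.37 turn 0.03 shift now [-0.028  0.065  0.352] shift after turn [-0.028  0.065  0.353] j6 -0.42
```

Emit:
{"op": "drive_tool", "data": {"commands": [[[0,0,0],[0,0.065,0.2],70],[[0,0,0],[0,0,0.16],70],[[0,0,0],[0,0,0],70],[[0,0,0],[0,0,0],30],[[0,0,0],[0,0,0],30],[[0,0,0],[0,0,0],30],[[0,0,0],[0,0,0],30],[[0,0,0],[0,0,0],30],[[0,0,0],[0,0,0],30]]}}

```text
t: 28.6
tool_pos: [424.7, 41.7, 2.8]
tool_rot: [[-0.246, 0.969, 0.0], [0.969, 0.246, -0.0], [-0.0, 0.0, -1.0]]
contact_force: [-0.4, 0.0, 1.6]
finger_gap: 35.3
gripper_force: 25.0
```

Emit:
{"op": "drive_tool", "data": {"commands": [[[0,0,0],[0,0,-0.4],30],[[0,0,-0.925],[0,0,-0.4],30],[[0,0,-0.925],[0,0,-0.4],30],[[0,0,-0.925],[0,0,-0.4],30],[[0,0,-0.925],[0,0,0],30],[[0,0,-0.925],[0,0,0],30],[[0,0,-0.925],[0,0,0],30],[[0,0,-0.925],[0,0,0],30],[[0,0,-0.925],[0,0,0],30],[[0,0,-0.925],[0,0,0],30],[[0,0,-0.925],[0,0,0],30],[[0,0,-0.925],[0,0,0],30],[[0,0,-0.925],[0,0,0],30],[[0,0,-0.925],[0,0,0],30]]}}

```text
t: 30.0
tool_pos: [424.3, 41.8, 66.4]
tool_rot: [[-0.998, 0.059, -0.0], [0.059, 0.998, 0.0], [0.0, 0.0, -1.0]]
contact_force: [0.4, -0.4, -0.7]
finger_gap: 35.2
gripper_force: 25.0
```

Emit:
{"op": "drive_tool", "data": {"commands": [[[0,0,0],[-0.723,0.234,0],30],[[0,0,0],[-0.723,0.234,0],30],[[0,0,0],[-0.723,0.234,0],30],[[0,0,0],[-0.723,0.234,0],30],[[0,0,0],[-0.723,0.234,0],30],[[0,0,0],[-0.723,0.234,0],30],[[0,0,0],[-0.723,0.234,0],30],[[0,0,0],[0,0,0.5],30],[[0,0,0],[0,0,0.2],30],[[0,0,0],[0,0,0],30]]}}

```text
t: 31.0
tool_pos: [628.5, 94.4, 36.3]
tool_rot: [[-0.998, 0.063, -0.005], [0.063, 0.998, 0.0], [0.005, -0.0, -1.0]]
contact_force: [-0.3, 0.7, -1.4]
finger_gap: 35.0
gripper_force: 25.0
```

Run:
```python
from h import *
go(633.8,95.6,18.5,176.55)
K,T=cam('wrist');im=get_image('wrist')
print(21);topface(im,K,T,21);print('held');topface(im,K,T,status.state()['tool_pos'][2]+4)
```

```text
cur [628.5  94.4  36.3] yaw 176.41 turn -0.02 shift now [-0.133  0.037  0.443] shift after turn [-0.131  0.037  0.444] j6 -1.54
21
blank [228. 283.] (array([631.2,  40.6]), 48.8, 35.1, -3.4)
blank [318. 285.] (array([635.9,  94.4]), 56.6, 39.7, -3.1)
blank [ 53. 281.] (array([622.5, -69.1]), 49.9, 39.5, -3.2)
blank [141. 279.] (array([623.7, -14.5]), 49.8, 37.7, -3.8)
held
blank [228. 283.] (array([622. ,  46.9]), 43.6, 31.4, -3.4)
blank [318. 285.] (array([626.3,  95. ]), 50.6, 35.5, -3.1)
blank [ 53. 281.] (array([614.2, -51.2]), 44.6, 35.3, -3.2)
blank [141. 279.] (array([615.3,  -2.4]), 44.6, 33.7, -3.8)
```

Emit:
{"op": "drive_tool", "data": {"commands": [[[0,0,0],[-0.14,0.03,0.1],30],[[0,0,0],[0,0,0.2],30],[[0,0,0],[0,0,0.08],30],[[0,0,0],[0,0,0],30]]}}

```text
t: 31.45
tool_pos: [635.7, 95.2, 22.7]
tool_rot: [[-0.998, 0.063, -0.001], [0.063, 0.998, 0.0], [0.001, -0.0, -1.0]]
contact_force: [0.3, -0.4, -1.2]
finger_gap: 35.1
gripper_force: 25.0
```

Emit:
{"op": "drive_tool", "data": {"commands": [[[0,0,0],[0.03,0,0.09],30],[[0,0,0],[0,0,0],30],[[0,0,0],[0,0,0],30]]}}

```text
t: 31.75
tool_pos: [635.1, 95.4, 19.9]
tool_rot: [[-0.998, 0.063, -0.0], [0.063, 0.998, 0.0], [0.0, 0.0, -1.0]]
contact_force: [-0.3, 0.7, -0.6]
finger_gap: 35.2
gripper_force: 25.0
```

Emit:
{"op": "drive_tool", "data": {"commands": [[[0,0,0],[0,0,0.03],30],[[0,0,0],[0,0,0],42],[[0,0,0],[0,0,0],42],[[0,0,0],[0,0,0],42],[[0,0,0],[0,0,-0.3],42],[[0,0,0],[0,0,-0.9],42],[[0,0,0],[0,0,-0.9],42],[[0,0,0],[0,0,-0.9],60],[[0,0,0],[0.8,0.765,-0.2],60],[[0,0,0],[0.8,0.765,0],60],[[0,0,0],[0.8,0.765,0],60],[[0,0,0],[0.8,0.765,0],60],[[0,0,0],[0.8,0.765,0],60],[[0,0,0],[0.8,0.765,0],60],[[0,0,0.96],[0,0,0],60],[[0,0,0.96],[0,0,0],60],[[0,0,0.96],[0,0,0],60],[[0,0,0.96],[0,0,0],60],[[0,0,0.96],[0,0,0],60]]}}

```text
t: 33.65
tool_pos: [455.3, 290.8, 147.8]
tool_rot: [[-0.842, 0.539, 0.001], [0.539, 0.842, 0.0], [-0.001, 0.001, -1.0]]
contact_force: [-0.5, -0.5, 0.7]
finger_gap: 60.0
gripper_force: 0.0
```

Emit:
{"op": "drive_tool", "data": {"commands": [[[0,0,0.96],[0,0,0],60],[[0,0,0.96],[0,0,0],60],[[0,0,0.96],[0,0,0],60],[[0,0,0.96],[0,0,0],60],[[0,0,0.96],[0,0,0],60],[[0,0,0.96],[0,0,0],60],[[0,0,0.96],[0,0,0],60],[[0,0,0.96],[0,0,0],60],[[0,0,0.96],[0,0,0],60],[[0,0,0.96],[0,0,0],60],[[0,0,0],[0,0,0],60]]}}

```text
t: 34.75
tool_pos: [455.3, 290.7, 147.7]
tool_rot: [[-0.0, 1.0, 0.001], [1.0, 0.0, 0.0], [0.0, 0.001, -1.0]]
contact_force: [-0.1, -0.7, -0.2]
finger_gap: 59.8
gripper_force: 0.0
```

Run:
```python
from h import *
s=status.state();print(np.round(s['tool_pos'],1))
K,T=cam('wrist');im=get_image('wrist');save('w9',im)
topface(im,K,T,21)
H=hsv(im).astype(int);h,s,v=H[...,0],H[...,1],H[...,2]
for c in blobs((h<18)&(s>215)&(v>200),400): print('or',c.mean(0).round(),rect(c,K,T,14))
```

```text
[455.3 290.7 147.7]
or [318. 249.] (array([454.3, 260.9]), 178.9, 30.0, -87.8)
```

View pics/w9.png

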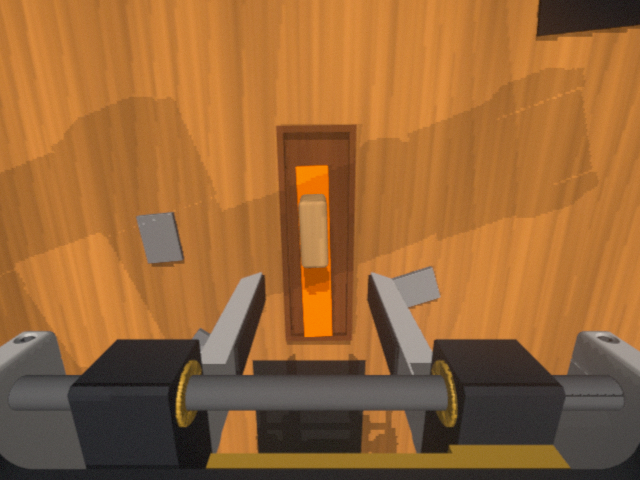

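The stick lies in the tray: tail at (313,166), handle at (313,230), tip at (318,337). Tray outer edges are rows 125–345, columns 278–356.

Emit:
{"op": "drive_tool", "data": {"commands": [[[0,0,-0.37],[0,-0.05,0.6],60],[[0,0,0],[0,0,0.6],60],[[0,0,0],[0,0,0.6],60],[[0,0,0],[0,0,0.6],60],[[0,0,0],[0,0,0.5],60],[[0,0,0],[0,0,0.2],60],[[0,0,0],[0,0,0],60]]}}

```text
t: 35.5
tool_pos: [452.4, 290.3, 22.0]
tool_rot: [[-0.04, 0.999, -0.002], [0.999, 0.04, -0.001], [-0.001, -0.002, -1.0]]
contact_force: [-0.5, -0.2, -0.0]
finger_gap: 60.0
gripper_force: 0.0
```

Run:
```python
from h import *
m=camera_model('wrist');K=np.array(m['K']);W=np.eye(4);W[:3,:3]=np.array([[0,1,0],[1,0,0],[0,0,-1.]]);W[:3,3]=[455.3,290.7,147.7];T=W@np.array(m['T_tool_cam'])
print('tray corners',ray(K,T,[(278,125),(356,125),(288,345),(351,345)],12).round(1).tolist())
print('stick z14 tail/tip',ray(K,T,[(313,166),(318,337)],14).round(1).tolist(),'handle top',ray(K,T,[(313,197),(314,267)],56).round(1).tolist())
go(453.2,291,20,92.2)
```

```text
tray corners [[421.5, 385.3, 12.0], [490.8, 385.3, 12.0], [425.0, 158.9, 12.0], [493.4, 158.9, 12.0]]
stick z14 tail/tip [[452.5, 349.7, 14.0], [457.5, 170.2, 14.0]] handle top [[452.8, 328.5, 56.0], [453.6, 267.4, 56.0]]
cur [452.4 290.3  22. ] yaw 92.29 turn 0.02 shift now [0.016 0.021 0.049] shift after turn [0.016 0.021 0.049] j6 0.32
```

Emit:
{"op": "drive_tool", "data": {"commands": [[[0,0,0],[0,0.02,0.03],60],[[0,0,0],[0,0,0],18],[[0,0,0],[0,0,0],18],[[0,0,0],[0,0,0],18],[[0,0,0],[0,0,0],18],[[0,0,0],[0,0,0],18],[[0,0,0],[0,0,0],18],[[0,0,0],[0,0,0],18]], "newtons": 45}}

```text
t: 36.3
tool_pos: [453.9, 290.7, 21.6]
tool_rot: [[-0.039, 0.999, -0.0], [0.999, 0.039, 0.0], [0.0, -0.0, -1.0]]
contact_force: [-1.3, 0.2, 2.2]
finger_gap: 24.0
gripper_force: 45.0
```

Emit:
{"op": "drive_tool", "data": {"commands": [[[0,0,0],[0,0,-0.5],18],[[0,0,0.95],[0,0,-0.8],18],[[0,0,0],[0,0,-0.7],18],[[0,0,0],[-0.126,0.8,0],18],[[0,0,0],[-0.126,0.8,0],18],[[0,0,0],[-0.126,0.8,0],18],[[0,0,0],[-0.126,0.8,0],18],[[0,0,0],[-0.126,0.8,0],18],[[0,0,0],[-0.126,0.8,0],18],[[0,0,0],[0,0,0.5],18],[[0,0,0],[0,0,0.3],18],[[0,0,0],[0,0,0],18]]}}

```text
t: 37.5
tool_pos: [641.0, 248.4, 65.9]
tool_rot: [[0.06, 0.998, -0.006], [0.998, -0.06, -0.001], [-0.002, -0.006, -1.0]]
contact_force: [-0.3, 0.2, -1.1]
finger_gap: 23.7
gripper_force: 45.0
```

Run:
```python
from h import *
go(643.7,249,31.5,86.55)
im=get_image('top');save('top2',cv2.resize(im[120:320,100:460],None,fx=2,fy=2,interpolation=2))
K,T=cam('top');H=hsv(im).astype(int);h,s,v=H[...,0],H[...,1],H[...,2]
for c in blobs((h>15)&(h<28)&(s>110)&(v>110),60):
    if 200<c.mean(0)[0]<360 and 160<c.mean(0)[1]<240: print(c.mean(0).round(),rect(c,K,T,21))
```

```text
cur [641.  248.4  65.9] yaw 86.54 turn -0.0 shift now [0.022 0.072 0.859] shift after turn [0.02  0.067 0.859] j6 0.27
[331. 201.] (array([621.9, -74.1]), 49.8, 36.7, -4.6)
[306. 200.] (array([624. , -17.8]), 49.0, 36.7, -4.5)
[280. 196.] (array([630.7,  38.5]), 50.4, 36.1, -2.5)
[254. 195.] (array([633.5,  95. ]), 52.0, 38.8, -5.1)
[350. 197.] (array([ 629.3, -115.6]), 91.9, 11.6, -1.9)
```

View pics/top2.png

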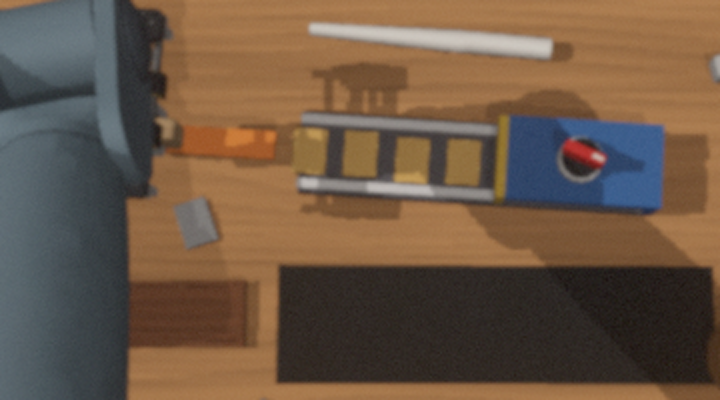

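The top view shows four blanks in the channel at crop (310,152), (361,155), (411,159) and (463,161), with the stick aligned behind them and its tip at (275,143). Lowering, then pushing.

Emit:
{"op": "drive_tool", "data": {"commands": [[[0,0,0],[0,0.07,0.4],18],[[0,0,0],[0,0,0.4],18],[[0,0,0],[0,0,0.06],18],[[0,0,0],[0,0,0],18],[[0,0,0],[0,0,0],18]]}}

```text
t: 38.05
tool_pos: [646.7, 248.7, 35.3]
tool_rot: [[0.06, 0.998, 0.0], [0.998, -0.06, 0.0], [0.0, 0.0, -1.0]]
contact_force: [0.0, -0.1, -0.8]
finger_gap: 23.7
gripper_force: 45.0
```

Emit:
{"op": "drive_tool", "data": {"commands": [[[0,0,0],[0,-0.06,0.09],18],[[0,0,0],[0,0,0],18],[[0,0,0],[-0.15,0,0],18],[[0,0,0],[-0.15,0,0],18],[[0,0,0],[-0.15,0,0],18],[[0,0,0],[-0.15,0,0],18],[[0,0,0],[-0.15,0,0],18],[[0,0,0],[-0.15,0,0],18],[[0,0,0],[0,0,0],18]]}}

```text
t: 38.95
tool_pos: [641.9, 211.9, 31.5]
tool_rot: [[0.061, 0.998, -0.0], [0.998, -0.061, -0.0], [-0.0, -0.0, -1.0]]
contact_force: [-0.1, -0.4, -0.9]
finger_gap: 23.8
gripper_force: 45.0
```

Emit:
{"op": "drive_tool", "data": {"commands": [[[0,0,0],[-0.2,0,0],18],[[0,0,0],[-0.2,0,0],18],[[0,0,0],[-0.2,0,0],18],[[0,0,0],[-0.2,0,0],18],[[0,0,0],[-0.2,0,0],18],[[0,0,0],[-0.2,0,0],18],[[0,0,0],[-0.2,0,0],18],[[0,0,0],[-0.2,0,0],18],[[0,0,0],[-0.2,0,0],18],[[0,0,0],[-0.2,0,0],18],[[0,0,0],[0,0,0],18]]}}

```text
t: 40.05
tool_pos: [636.9, 131.5, 31.3]
tool_rot: [[0.061, 0.998, -0.001], [0.998, -0.061, -0.001], [-0.001, -0.0, -1.0]]
contact_force: [0.2, -0.4, -0.6]
finger_gap: 23.9
gripper_force: 45.0
```

Run:
```python
from h import *
im=get_image('top')
K,T=cam('top');H=hsv(im).astype(int);h,s,v=H[...,0],H[...,1],H[...,2]
for c in blobs((h>15)&(h<28)&(s>110)&(v>110),60):
    if 200<c.mean(0)[0]<360 and 160<c.mean(0)[1]<240: print(c.mean(0).round(),rect(c,K,T,21))
save('top3',cv2.resize(im[120:320,200:460],None,fx=2.5,fy=2.5,interpolation=2))
```

```text
[328. 198.] (array([629.5, -56.1]), 131.7, 91.6, 89.7)
```

View pics/top3.png

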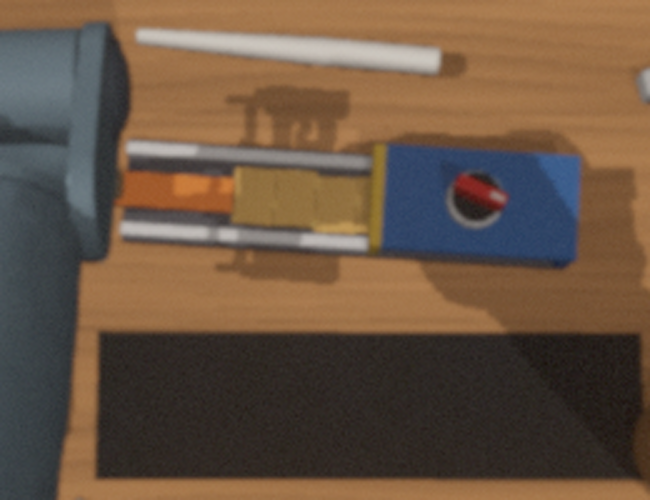

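The four blanks are now bunched in a straight row at crop x 234–372, with the first at the guard. Continuing.

Emit:
{"op": "drive_tool", "data": {"commands": [[[0,0,0],[-0.2,0,0],18],[[0,0,0],[-0.2,0,0],18],[[0,0,0],[-0.2,0,0],18],[[0,0,0],[-0.2,0,0],18],[[0,0,0],[-0.2,0,0],18],[[0,0,0],[-0.2,0,0],18],[[0,0,0],[-0.2,0,0],18],[[0,0,0],[-0.2,0,0],18],[[0,0,0],[0,0,0],18]]}}

```text
t: 41.0
tool_pos: [633.2, 67.6, 31.5]
tool_rot: [[0.061, 0.998, -0.0], [0.998, -0.061, -0.001], [-0.001, -0.0, -1.0]]
contact_force: [-0.3, -0.5, -1.2]
finger_gap: 23.7
gripper_force: 45.0
```

Emit:
{"op": "drive_tool", "data": {"commands": [[[0,0,0],[-0.2,0,0],18],[[0,0,0],[-0.2,0,0],18],[[0,0,0],[-0.2,0,0],18],[[0,0,0],[-0.2,0,0],18],[[0,0,0],[-0.2,0,0],18],[[0,0,0],[-0.2,0,0],18],[[0,0,0],[-0.2,0,0],18],[[0,0,0],[-0.1,0,0],18],[[0,0,0],[-0.1,0,0],18],[[0,0,0],[0,0,0],18]]}}

```text
t: 42.0
tool_pos: [629.2, 4.5, 31.4]
tool_rot: [[0.061, 0.998, -0.0], [0.998, -0.061, -0.001], [-0.001, -0.0, -1.0]]
contact_force: [0.0, -0.1, -1.6]
finger_gap: 23.3
gripper_force: 45.0
```

Emit:
{"op": "drive_tool", "data": {"commands": [[[0,0,0],[-0.1,0,0],18],[[0,0,0],[-0.1,0,0],18],[[0,0,0],[-0.05,0,0],18],[[0,0,0],[0,0,0],18]]}}

```text
t: 42.4
tool_pos: [628.7, -5.2, 31.4]
tool_rot: [[0.061, 0.998, -0.0], [0.998, -0.061, -0.0], [-0.0, -0.0, -1.0]]
contact_force: [0.6, 0.8, -0.9]
finger_gap: 23.4
gripper_force: 45.0
```

Emit:
{"op": "drive_tool", "data": {"commands": [[[0,0,0],[-0.05,0,0],18],[[0,0,0],[-0.03,0,0],18],[[0,0,0],[0,0,0],18]]}}

```text
t: 42.7
tool_pos: [628.5, -7.6, 31.5]
tool_rot: [[0.061, 0.998, 0.0], [0.998, -0.061, 0.001], [0.001, 0.0, -1.0]]
contact_force: [0.2, 4.2, 0.2]
finger_gap: 23.8
gripper_force: 45.0
```

Run:
```python
from h import *
im=get_image('top');a=cv2.resize(im[150:250,230:450],None,fx=2.5,fy=2.5,interpolation=2)
im=get_image('scene');b=cv2.resize(im[170:340,220:360],None,fx=2.5,fy=2.5,interpolation=2)
o=np.zeros((425,905,3),np.uint8);o[:250,:550]=a;o[:425,553:553+350]=b
save('c4',cv2.resize(o,(800,375)))
```

```text
(no output)
```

View pics/c4.png

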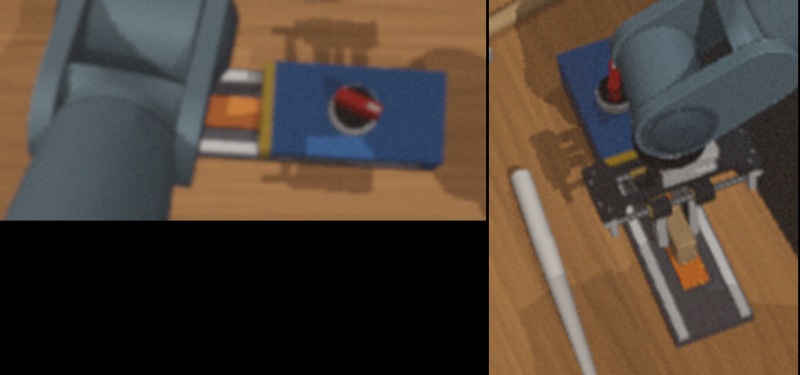

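The force rose to 4 N, so the row has reached the back stop, and the tip is through the guard opening. One small confirming nudge, then I draw the stick back.

Emit:
{"op": "drive_tool", "data": {"commands": [[[0,0,0],[-0.03,0,0],18],[[0,0,0],[0,0,0],18],[[0,0,0],[0,0,0],18]]}}

```text
t: 43.1
tool_pos: [628.6, -7.7, 31.7]
tool_rot: [[0.061, 0.998, 0.0], [0.998, -0.061, 0.002], [0.002, 0.0, -1.0]]
contact_force: [0.1, 8.6, 2.2]
finger_gap: 23.9
gripper_force: 45.0
```

Emit:
{"op": "drive_tool", "data": {"commands": [[[0,0,0],[0.1,0,0],18],[[0,0,0],[0.3,0,0],18],[[0,0,0],[0.5,0,0],18],[[0,0,0],[0.7,0,0],18],[[0,0,0],[0.7,0,0],18],[[0,0,0],[0.7,0,0],18],[[0,0,0],[0.7,0,0],18],[[0,0,0],[0.7,0,0],18],[[0,0,0],[0.7,0,0],18],[[0,0,0],[0.7,0,0],18],[[0,0,0],[0.7,0,0],18],[[0,0,0],[0,0,-0.7],18],[[0,0,0],[0,0,-0.7],18],[[0,0,0],[0,0,0],18]]}}

```text
t: 44.5
tool_pos: [647.1, 251.5, 92.0]
tool_rot: [[0.06, 0.998, 0.008], [0.998, -0.06, 0.001], [0.002, 0.008, -1.0]]
contact_force: [0.8, 0.2, 0.5]
finger_gap: 24.0
gripper_force: 45.0
```

Run:
```python
from h import *
go(454.5,295,23,92.2)
```

```text
cur [647.1 251.5  92. ] yaw 86.58 turn -0.94 shift now [ 0.795 -4.886  1.686] shift after turn [ 1.271 -4.77   1.725] j6 0.27
```

Emit:
{"op": "drive_tool", "data": {"commands": [[[0,0,-0.72],[0,0,0],18],[[0,0,0],[0.21,-0.785,0],18],[[0,0,0],[0.21,-0.785,0],18],[[0,0,0],[0.21,-0.785,0],18],[[0,0,0],[0.21,-0.785,0],18],[[0,0,0],[0.21,-0.785,0],18],[[0,0,0],[0.21,-0.785,0],18],[[0,0,0],[0,0,0.5],18],[[0,0,0],[0,0,0.4],18],[[0,0,0],[0,0,0],18],[[0,0,0],[0,0,0],18]]}}

```text
t: 45.6
tool_pos: [454.5, 297.6, 50.6]
tool_rot: [[-0.015, 1.0, -0.001], [1.0, 0.015, -0.001], [-0.001, -0.001, -1.0]]
contact_force: [0.6, -0.1, -0.4]
finger_gap: 24.0
gripper_force: 45.0
```

Run:
```python
from h import *
go(457,299,22,91)
K,T=cam('wrist');im=get_image('wrist');save('w10',im)
```

```text
cur [454.5 297.6  50.6] yaw 90.84 turn -0.03 shift now [0.035 0.063 0.716] shift after turn [0.034 0.062 0.716] j6 0.36
```

View pics/w10.png

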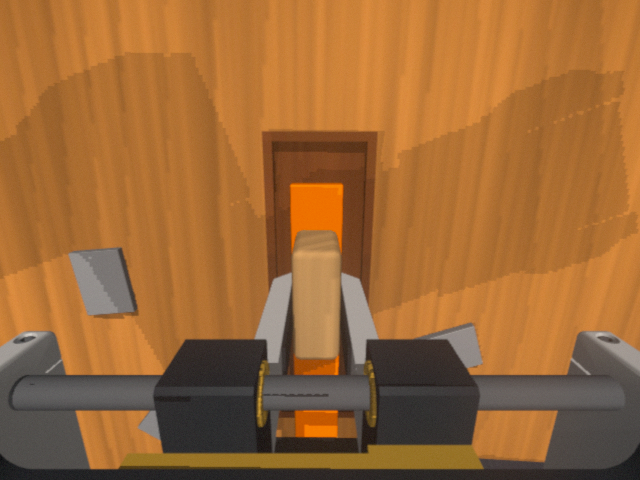

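The stick sits over the tray's centre, blade at column 317 and tray spanning 264–377. Setting it down.

Emit:
{"op": "drive_tool", "data": {"commands": [[[0,0,0],[0.03,0.06,0.3],18],[[0,0,0],[0,0,0.25],18],[[0,0,0],[0,0,0.1],18],[[0,0,0],[0,0,0],18],[[0,0,0],[0,0,0],18]]}}

```text
t: 46.15
tool_pos: [457.4, 299.2, 25.4]
tool_rot: [[-0.015, 1.0, -0.0], [1.0, 0.015, -0.0], [-0.0, -0.0, -1.0]]
contact_force: [0.1, -0.2, -0.7]
finger_gap: 24.0
gripper_force: 45.0
```

Emit:
{"op": "drive_tool", "data": {"commands": [[[0,0,0],[0,0,0.08],18],[[0,0,0],[0,0,0],18],[[0,0,0],[0,0,0],50],[[0,0,0],[0,0,0],50],[[0,0,0],[0,0,0],50],[[0,0,0],[0,0,-0.3],50],[[0,0,0],[0,0,-0.9],50],[[0,0,0],[0,0,-0.9],50],[[0,0,0],[0,0,-0.9],50],[[0,0,0],[0,0,-0.3],50],[[0,0,0],[0,0,0],50]]}}

```text
t: 47.25
tool_pos: [458.8, 299.8, 156.7]
tool_rot: [[-0.015, 1.0, 0.005], [1.0, 0.015, 0.002], [0.002, 0.005, -1.0]]
contact_force: [-0.0, 0.4, -0.3]
finger_gap: 50.2
gripper_force: 0.0
```

Run:
```python
from h import *
go(616.4,-196.8,150,60)
K,T=cam('wrist');im=get_image('wrist')
H=hsv(im).astype(int);h,s,v=H[...,0],H[...,1],H[...,2]
for c in blobs((h<18)&(s>215)&(v>200),400): print('or',c.mean(0).round(),rect(c,K,T,14))
```

```text
cur [458.8 299.8 156.7] yaw 90.85 turn 5.14 shift now [-12.472   3.755   0.163] shift after turn [-8.781  9.62   0.168] j6 0.36
or [312. 298.] (array([458.6, 221.9]), 81.6, 29.8, -89.9)
or [314. 184.] (array([456.6, 340.2]), 36.2, 29.2, -88.5)
```

Emit:
{"op": "drive_tool", "data": {"commands": [[[0,0,0],[-0.955,0.287,0],50],[[0,0,0],[-0.955,0.287,0],50],[[0,0,0],[-0.955,0.287,0],50],[[0,0,0],[-0.955,0.287,0],50],[[0,0,0],[-0.955,0.287,0],50],[[0,0,0],[-0.955,0.287,0],50],[[0,0,0],[-0.955,0.287,0],50],[[0,0,0],[-0.955,0.287,0],50],[[0,0,0],[-0.955,0.287,0],50],[[0,0,0],[-0.955,0.287,0],50],[[0,0,0],[-0.955,0.287,0],50],[[0,0,0],[-0.955,0.287,0],50],[[0,0,0],[-0.955,0.287,0],50],[[0,0,0.86],[0,0,0],50],[[0,0,0.86],[0,0,0],50],[[0,0,0.86],[0,0,0],50],[[0,0,0.86],[0,0,0],50],[[0,0,0.86],[0,0,0],50],[[0,0,0.86],[0,0,0],50],[[0,0,0],[0,0,0],50]]}}

```text
t: 49.3
tool_pos: [612.5, -194.4, 151.0]
tool_rot: [[0.502, 0.865, -0.004], [0.865, -0.502, 0.002], [-0.0, -0.005, -1.0]]
contact_force: [-0.1, 0.3, 0.1]
finger_gap: 50.1
gripper_force: 0.0
```

```bash
cat >> h.py <<'E'
def knob(im,K,T):
    H=hsv(im).astype(int);h,s,v=H[...,0],H[...,1],H[...,2]
    for c in blobs(((h<6)|(h>174))&(s>140)&(v>60),150): print('red',c.mean(0).round(),rect(c,K,T,104))
    m=((h<6)|(h>174))&(s>140)&(v>60)
    ys,xs=np.nonzero(m)
    if len(xs):
        top=m&(v>np.percentile(v[m],45))
        for c in blobs(top,100): print(' bright',c.mean(0).round(),rect(c,K,T,104))
E
python3 - <<'E'
from h import *
go(616.4,-196.8,83,60)
K,T=cam('wrist');im=get_image('wrist');save('w11',im[120:420,150:490]);knob(im,K,T)
E
```

```text
cur [ 612.5 -194.4  151. ] yaw 59.9 turn -0.02 shift now [-0.002  0.122  1.7  ] shift after turn [-0.003  0.114  1.701] j6 0.04
red [323. 254.] (array([ 619.2, -191.1]), 47.9, 12.1, 65.7)
 bright [322. 257.] (array([ 617.8, -193.1]), 40.1, 8.3, 65.0)
```

View pics/w11.png

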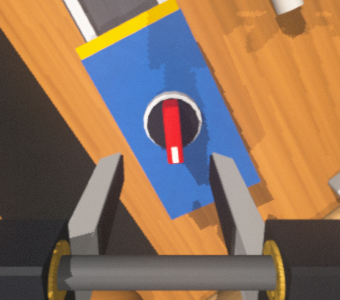

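Knob seen close: collar ring centred at crop (173,122), red bar with its white pointer toward (175,155), bar axis about 65.6°. I'll check the axis position from the ring before gripping.

Run:
```python
from h import *
K,T=cam('wrist')
for z in (66,72,78): print(z,ray(K,T,[(323,242),(322,243)],z).round(1).tolist())
go(616.4,-196.8,83,65.6)
```

```text
66 [[618.0, -196.0, 66.0], [616.8, -196.3, 66.0]]
72 [[618.9, -194.3, 72.0], [617.7, -194.6, 72.0]]
78 [[619.7, -192.6, 78.0], [618.6, -192.9, 78.0]]
cur [ 612.8 -194.5  151.5] yaw 59.99 turn -0.93 shift now [-0.004  0.115  1.713] shift after turn [-0.015  0.107  1.713] j6 0.04
```

Emit:
{"op": "drive_tool", "data": {"commands": [[[0,0,-0.93],[0,0,0],50],[[0,0,0],[0.015,0.11,0.5],50],[[0,0,0],[0,0,0.5],50],[[0,0,0],[0,0,0.5],50],[[0,0,0],[0,0,0.1],50],[[0,0,0],[0,0,0],50],[[0,0,0],[0,0,0],50]]}}

```text
t: 50.05
tool_pos: [618.7, -196.6, 91.0]
tool_rot: [[0.415, 0.91, 0.001], [0.91, -0.415, -0.0], [-0.0, 0.001, -1.0]]
contact_force: [-0.2, 0.0, 1.1]
finger_gap: 49.8
gripper_force: 0.0
```

Emit:
{"op": "drive_tool", "data": {"commands": [[[0,0,0],[0,-0.04,0.16],50],[[0,0,0],[0,0,0],8],[[0,0,0],[0,0,0],8],[[0,0,0],[0,0,0],8],[[0,0,0],[0,0,0],8],[[0,0,0],[0,0,0],8],[[0,0,0],[0,0,0],8],[[0,0,0],[0,0,0],8]], "newtons": 50}}

```text
t: 50.85
tool_pos: [617.1, -195.9, 84.0]
tool_rot: [[0.415, 0.91, 0.001], [0.91, -0.415, -0.0], [0.0, 0.001, -1.0]]
contact_force: [1.8, 0.2, -0.6]
finger_gap: 11.5
gripper_force: 50.0
```

Emit:
{"op": "drive_tool", "data": {"commands": [[[0,0,0.8],[0,0,0],8],[[0,0,0.8],[0,0,0],8],[[0,0,0.8],[0,0,0],8],[[0,0,0.8],[0,0,0],8],[[0,0,0.8],[0,0,0],8],[[0,0,0],[0,0,0],8]]}}

```text
t: 51.45
tool_pos: [616.8, -195.6, 84.0]
tool_rot: [[0.749, 0.662, 0.0], [0.662, -0.749, 0.0], [0.0, -0.0, -1.0]]
contact_force: [-0.6, 1.1, 0.5]
finger_gap: 11.5
gripper_force: 50.0
```

```bash
cat >> h.py <<'E'
def tq():
    s=status.state();R=np.array(s['tool_rot']);print('yaw',np.degrees(np.arctan2(R[1,0],R[0,0])).round(1),'p',np.round(s['tool_pos'],1),'F',np.round(s['contact_force'],1),'M',np.round(s['torque'],3),'gap',round(s['finger_gap'],1),s['gripper_force'],'j6',round(s['joint_positions'][5],2),'t',s['t'])
E
python3 -c "
from h import *
tq()"
```

```text
yaw 41.5 p [ 616.8 -195.6   84. ] F [-0.6  1.1  0.5] M [ 0.06  -0.072 -0.149] gap 11.5 50.010064244270325 j6 0.36 t 51.45
```

Emit:
{"op": "drive_tool", "data": {"commands": [[[0,0,0.8],[0,0,0],8],[[0,0,0.8],[0,0,0],8],[[0,0,0.8],[0,0,0],8],[[0,0,0.8],[0,0,0],8],[[0,0,0.8],[0,0,0],8],[[0,0,0.8],[0,0,0],8],[[0,0,0.8],[0,0,0],8],[[0,0,0.8],[0,0,0],8],[[0,0,0.8],[0,0,0],8],[[0,0,0.8],[0,0,0],8],[[0,0,0.8],[0,0,0],8],[[0,0,0.8],[0,0,0],8],[[0,0,0.8],[0,0,0],8],[[0,0,0],[0,0,0],8]]}}

```text
t: 52.85
tool_pos: [616.7, -194.8, 84.0]
tool_rot: [[0.935, -0.356, -0.0], [-0.356, -0.935, 0.002], [-0.001, -0.001, -1.0]]
contact_force: [-0.5, 3.6, 3.0]
finger_gap: 11.6
gripper_force: 50.0
```

```bash
python3 -c "
from h import *
tq()"
```

```text
yaw -20.8 p [ 616.7 -194.8   84. ] F [-0.5  3.6  3. ] M [ 0.835  0.117 -0.167] gap 11.6 50.00975489616394 j6 1.45 t 52.85
```

Emit:
{"op": "drive_tool", "data": {"commands": [[[0,0,0.8],[0,0,0],8],[[0,0,0.8],[0,0,0],8],[[0,0,0.8],[0,0,0],8],[[0,0,0.8],[0,0,0],8],[[0,0,0.8],[0,0,0],8],[[0,0,0],[0,0,0],8]]}}

```text
t: 53.45
tool_pos: [616.9, -194.5, 84.0]
tool_rot: [[0.71, -0.704, -0.0], [-0.704, -0.71, 0.002], [-0.002, -0.002, -1.0]]
contact_force: [-0.0, 6.2, 3.6]
finger_gap: 11.8
gripper_force: 50.0
```

```bash
python3 -c "
from h import *
tq()"
```

```text
yaw -44.8 p [ 616.9 -194.5   84. ] F [-0.   6.2  3.6] M [ 1.152 -0.082 -0.084] gap 11.8 50.008748173713684 j6 1.87 t 53.45
```

Emit:
{"op": "drive_tool", "data": {"commands": [[[0,0,0.6],[0,0,0],8],[[0,0,0.6],[0,0,0],8],[[0,0,0],[0,0,0],8]]}}

```text
t: 53.75
tool_pos: [617.0, -194.5, 84.0]
tool_rot: [[0.616, -0.787, 0.0], [-0.787, -0.616, 0.002], [-0.002, -0.002, -1.0]]
contact_force: [0.4, 5.5, 2.7]
finger_gap: 11.8
gripper_force: 50.0
```

```bash
python3 -c "
from h import *
tq()"
```

```text
yaw -51.9 p [ 617.  -194.5   84. ] F [0.4 5.5 2.7] M [ 1.261 -0.074 -0.026] gap 11.8 50.0023752450943 j6 2.0 t 53.75
```

```bash
sed -i "s/'j6',round/'e6',np.round(s['joint_efforts'][4:],3),'j6',round/" h.py; python3 -c "
from h import *
tq()"
```

```text
yaw -51.9 p [ 617.  -194.5   84. ] F [0.4 5.5 2.7] M [ 1.261 -0.074 -0.026] gap 11.8 50.0023752450943 e6 [-0.732  0.186] j6 2.0 t 53.75
```

Emit:
{"op": "drive_tool", "data": {"commands": [[[0,0,0.6],[0,0,0],8],[[0,0,0.6],[0,0,0],8]]}}

```text
t: 53.95
tool_pos: [617.1, -194.4, 84.0]
tool_rot: [[0.512, -0.859, 0.0], [-0.859, -0.512, 0.002], [-0.002, -0.002, -1.0]]
contact_force: [0.8, 5.8, 3.2]
finger_gap: 11.6
gripper_force: 50.0
```

```bash
python3 -c "
from h import *
tq()"
```

```text
yaw -59.2 p [ 617.1 -194.4   84. ] F [0.8 5.8 3.2] M [ 1.291 -0.171  0.117] gap 11.6 50.0095671415329 e6 [-0.655 -0.408] j6 2.12 t 53.95
```

Emit:
{"op": "drive_tool", "data": {"commands": [[[0,0,0.6],[0,0,0],8],[[0,0,0.6],[0,0,0],8]]}}

```text
t: 54.15
tool_pos: [617.2, -194.4, 84.0]
tool_rot: [[0.4, -0.917, 0.001], [-0.917, -0.4, 0.002], [-0.002, -0.002, -1.0]]
contact_force: [1.1, 5.8, 2.4]
finger_gap: 11.7
gripper_force: 50.0
```

```bash
python3 -c "
from h import *
tq()"
```

```text
yaw -66.4 p [ 617.2 -194.4   84. ] F [1.1 5.8 2.4] M [ 1.289 -0.23   0.102] gap 11.7 50.00937759876251 e6 [-0.582 -0.399] j6 2.25 t 54.15
```

Emit:
{"op": "drive_tool", "data": {"commands": [[[0,0,0],[0,0,0],40],[[0,0,0],[0,0,0],40],[[0,0,0],[0,0,0],40],[[0,0,0],[0,0,-0.5],40],[[0,0,0],[0,0,-0.9],40],[[0,0,0],[0,0,-0.4],40],[[0,0,0],[0,0,0],40]]}}

```text
t: 54.85
tool_pos: [618.6, -196.9, 159.2]
tool_rot: [[0.399, -0.917, 0.006], [-0.917, -0.399, -0.003], [0.005, -0.004, -1.0]]
contact_force: [-0.5, -1.0, 0.4]
finger_gap: 40.1
gripper_force: 0.0
```

Run:
```python
from h import *
tq()
K,T=cam('wrist');im=get_image('wrist');save('w12',cv2.resize(im[170:320,240:420],None,fx=3.3,fy=3.3,interpolation=2));knob(im,K,T)
```

```text
yaw -66.5 p [ 618.6 -196.9  159.2] F [-0.5 -1.   0.4] M [ 0.104 -0.018  0.033] gap 40.1 0.0 e6 [ 0.084 -0.005] j6 2.25 t 54.85
red [316. 255.] (array([ 619.4, -198.4]), 46.9, 11.6, -66.1)
 bright [317. 260.] (array([ 617.6, -195.5]), 40.3, 8.6, -67.5)
```

View pics/w12.png

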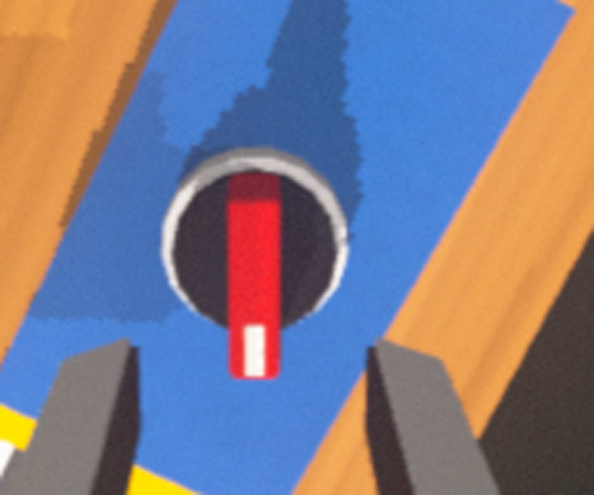

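The pointer, white tip at crop (255,350), hides the index mark from this side. I have used up my picture views (this was number 15, one over the limit), so from here I rely on numbers only. Next I make a half turn for the re-grip and read the index mark from the ring profile.

Emit:
{"op": "drive_tool", "data": {"commands": [[[0,0,-1],[0,0,0],40],[[0,0,-1],[0,0,0],40],[[0,0,-1],[0,0,0],40],[[0,0,-1],[0,0,0],40],[[0,0,-1],[0,0,0],40],[[0,0,-1],[0,0,0],40],[[0,0,-1],[0,0,0],40],[[0,0,-1],[0,0,0],40],[[0,0,-1],[0,0,0],40],[[0,0,-1],[0,0,0],40],[[0,0,-1],[0,0,0],40],[[0,0,-1],[0,0,0],40],[[0,0,-1],[0,0,0],40],[[0,0,-1],[0,0,0],40],[[0,0,-1],[0,0,0],40]]}}

```text
t: 56.4
tool_pos: [615.5, -195.2, 153.0]
tool_rot: [[0.915, 0.403, -0.004], [0.403, -0.915, 0.002], [-0.003, -0.003, -1.0]]
contact_force: [0.1, -0.4, -0.4]
finger_gap: 40.0
gripper_force: 0.0
```

Emit:
{"op": "drive_tool", "data": {"commands": [[[0,0,-1],[0,0,0],40],[[0,0,-1],[0,0,0],40],[[0,0,-1],[0,0,0],40],[[0,0,-1],[0,0,0],40],[[0,0,-1],[0,0,0],40],[[0,0,-1],[0,0,0],40],[[0,0,-1],[0,0,0],40],[[0,0,-1],[0,0,0],40],[[0,0,-1],[0,0,0],40],[[0,0,-1],[0,0,0],40],[[0,0,-1],[0,0,0],40],[[0,0,-1],[0,0,0],40],[[0,0,-1],[0,0,0],40],[[0,0,-1],[0,0,0],40],[[0,0,-1],[0,0,0],40],[[0,0,0],[0,0,0],40]]}}

```text
t: 58.0
tool_pos: [615.6, -195.2, 153.3]
tool_rot: [[-0.398, 0.917, -0.003], [0.917, 0.398, 0.002], [0.003, -0.002, -1.0]]
contact_force: [0.6, 0.4, 0.2]
finger_gap: 40.0
gripper_force: 0.0
```

```bash
cat > ring.py <<'E'
from h import *
tq()
K,T=cam('wrist');im=get_image('wrist');np.save('ring.npy',im);knob(im,K,T)
H=hsv(im).astype(int);h,s,v=H[...,0],H[...,1],H[...,2]
# silver collar ring: low saturation bright, near the knob
p0=proj(K,T,[617.2,-195.8,72])[0];yy,xx=np.mgrid[:480,:640]
m=(s<60)&(v>120)&(np.hypot(xx-p0[0],yy-p0[1])<75)
m=cv2.morphologyEx(m.astype(np.uint8),cv2.MORPH_OPEN,np.ones((2,2)))
ys,xs=np.nonzero(m);P=ray(K,T,np.c_[xs,ys],72)
r0=P[:,:2]-[617.2,-195.8]
print('n',len(xs),'bbox world',P.min(0).round(1),P.max(0).round(1))
c=[617.2,-195.8]
for z in (66,70,74):
    P=ray(K,T,np.c_[xs,ys],z)[:,:2]
    A=np.c_[2*P,np.ones(len(P))];q=np.linalg.lstsq(A,(P**2).sum(1),rcond=None)[0]
    print(z,'circle fit',q[:2].round(1),np.sqrt(q[2]+q[0]**2+q[1]**2).round(1))
    if z==70:c=q[:2]
d=ray(K,T,np.c_[xs,ys],70)[:,:2]-c;az=np.degrees(np.arctan2(d[:,1],d[:,0]))%360
hist=np.histogram(az,bins=72,range=(0,360))[0];print('silver px per 5deg from 0:',hist.tolist())
E
python3 ring.py
```

```text
yaw 113.5 p [ 615.6 -195.2  153.3] F [0.6 0.4 0.2] M [-0.03  -0.143  0.026] gap 40.0 0.0 e6 [ 0.073 -0.478] j6 -0.89 t 58.0
red [319. 253.] (array([ 616. , -190.7]), 47.3, 11.7, -66.5)
 bright [319. 253.] (array([ 617., -193.]), 40.7, 8.7, -66.6)
n 1574 bbox world [ 583.9 -260.3   72. ] [ 681.3 -168.8   72. ]
66 circle fit [ 629.  -222.3] 44.3
70 circle fit [ 628.3 -220.7] 43.6
74 circle fit [ 627.6 -219.1] 43.0
silver px per 5deg from 0: [76, 91, 88, 79, 48, 11, 0, 0, 0, 0, 0, 3, 10, 16, 21, 22, 24, 32, 31, 36, 38, 74, 54, 40, 38, 37, 33, 29, 25, 24, 20, 16, 13, 0, 0, 0, 0, 0, 0, 4, 30, 79, 90, 86, 71, 54, 31, 6, 0, 0, 0, 0, 0, 0, 0, 0, 0, 0, 0, 0, 0, 0, 0, 0, 0, 0, 0, 0, 0, 5, 34, 55]
```

```bash
cat > ring2.py <<'E'
from h import *
import sys
im=np.load('ring.npy');K,T=cam('wrist');H=hsv(im).astype(np.float32)
h,s,v=H[...,0],H[...,1],H[...,2];yy,xx=np.mgrid[:480,:640]
# collar outline fit: silver pixels within 32 mm of axis, excluding fingers by component touching fingers
m=((s<60)&(v>110)).astype(np.uint8);n,lab,st,_=cv2.connectedComponentsWithStats(m)
W=ray(K,T,np.c_[xx.ravel(),yy.ravel()],72)[:,:2].reshape(480,640,2);d=np.hypot(*(W-[617.2,-195.8]).transpose(2,0,1))
sel=np.zeros_like(m,bool)
for i in range(1,n):
    q=lab==i
    if q.sum()>8 and d[q].max()<34 and d[q].min()>8: sel|=q; print('comp',st[i].tolist(),d[q].min().round(1),d[q].max().round(1))
pts=np.argwhere(sel)[:,::-1].astype(np.float32);e=cv2.fitEllipse(cv2.convexHull(pts));print('ellipse',np.round(e[0],1),np.round(e[1],1),round(e[2]))
cx,cy=e[0]
for z in(66,70,74,78):print(z,ray(K,T,[e[0]],z).round(1).tolist())
a=np.degrees(np.arctan2(yy-cy,xx-cx))
# image-angle profile: at the hull boundary walk inwards, max V of unsaturated px
for lo in range(-180,180,6):
    q=sel&(a>=lo)&(a<lo+6);print(lo,int(q.sum()),end=' | ')
R=proj(K,T,[617.2,-195.8,104])[0];print('\naxis px at 104',R.round(1))
# white pointer
wm=(s<50)&(v>170)&(d<40);ys,xs=np.nonzero(wm&(np.hypot(xx-cx,yy-cy)<45));print('white mean',xs.mean(),ys.mean())
x0,y0=int(cx)-32,int(cy)-32
for r in range(y0,y0+64,2): print(r,''.join('W' if v[r,c]>170 and s[r,c]<50 else 's' if s[r,c]<60 and v[r,c]>105 else 'R' if s[r,c]>150 and (h[r,c]<8 or h[r,c]>172) else 'B' if 95<h[r,c]<130 and s[r,c]>110 and v[r,c]>90 else '.' for c in range(x0,x0+64)))
E
python3 ring2.py
```

```text
comp [290, 214, 27, 50, 293] 19.6 27.1
comp [321, 214, 27, 50, 292] 21.2 27.4
ellipse [318.6 242.4] [57.1 57.6] 59
66 [[617.5, -194.0, 66.0]]
70 [[617.0, -192.8, 70.0]]
74 [[616.4, -191.7, 74.0]]
78 [[615.9, -190.5, 78.0]]
-180 14 | -174 13 | -168 12 | -162 14 | -156 16 | -150 15 | -144 17 | -138 17 | -132 18 | -126 17 | -120 18 | -114 19 | -108 19 | -102 19 | -96 4 | -90 6 | -84 18 | -78 19 | -72 20 | -66 17 | -60 18 | -54 19 | -48 16 | -42 17 | -36 15 | -30 16 | -24 14 | -18 12 | -12 10 | -6 15 | 0 12 | 6 10 | 12 8 | 18 10 | 24 5 | 30 6 | 36 5 | 42 4 | 48 0 | 54 0 | 60 0 | 66 0 | 72 0 | 78 0 | 84 0 | 90 0 | 96 0 | 102 0 | 108 0 | 114 0 | 120 0 | 126 0 | 132 4 | 138 5 | 144 5 | 150 7 | 156 10 | 162 9 | 168 9 | 174 12 | 
axis px at 104 [317.5 260.3]
white mean 319.525 230.32857142857142
210 BBBBBBBBBBBBBBBBBBBBBBBBBBBBBBBBBBBBBBBBBBBBBBBBBBBBBBBBBBBBBBBB
212 BBBBBBBBBBBBBBBBBBBBBBBBBBBBBBBBBBBBBBBBBBBBBBBBBBBBBBBBBBBBBBBB
214 BBBBBBBBBBBBBBBBBBBBBBBBBBB...s....sW....BBBBBBBBBBBBBBBBBBBBBBB
216 BBBBBBBBBBBBBBBBBBBB.WWWWWWWWWW....sWWWWWWWWW.BBBBBBBBBBBBBBBBBB
218 BBBBBBBBBBBBBBBBB.WWWW
[... 1205 characters left out ...]
...sWWWBBB
254 BBBBBBsWs................RRRRRRRRRRRRRRRRR...............WWWBBBB
256 BBBBBBBsss...............RRRRRRRRRRRRRRRRR..............sW.BBBBB
258 BBBBBBBB.ss..............RRRRRRRRRRRRRRRRR.............sW.BBBBBB
260 BBBBBBBBB.ss.............RRRRRRRRRRRRRRRRR............WW.BBBBBBB
262 BBBBBBBBBBB.ss...........RRRRRRRRRRRRRRRR...........ss.BBBBBBBBB
264 BBBBBBBBBBBBB............RRRRRRRRRRRRRRRRR..........BBBBBBBBBBBB
266 BBBBBBBBBBBBBBBB.........RRRRRRRRRRRRRRRRR.......BBBBBBBBBBBBBBB
268 BBBBBBBBBBBBBBBBBBB......RRRRRRRRRRRRRRRRR.....BBBBBBBBBBBBBBBBB
270 BBBBBBBBBBBBBBBBBBBBBBBB.RRRRRRRRRRRRRRRR..BBBBBBBBBBBBBBBBBBBBB
272 BBBBBBBBBBBBBBBBBBBBBBBB..RRRRRRRRRRRRRRR.BBBBBBBBBBBBBBBBBBBBBB
```

The index mark (columns 317–320) still lines up with the pointer (column 319), so there is no slip yet. Re-gripping to go on.

Emit:
{"op": "drive_tool", "data": {"commands": [[[0,0,0],[0,0,0.5],40],[[0,0,0],[0,0,0.5],40],[[0,0,0],[0,0,0.5],40],[[0,0,0],[0,0,0.1],40],[[0,0,0],[0,0,0],40],[[0,0,0],[0,0,0],40]]}}

```text
t: 58.65
tool_pos: [617.3, -196.0, 92.7]
tool_rot: [[-0.398, 0.918, 0.001], [0.918, 0.398, -0.001], [-0.001, 0.001, -1.0]]
contact_force: [-0.2, 0.1, 0.4]
finger_gap: 40.2
gripper_force: 0.0
```

```bash
python3 -c "
from h import *
go(617,-194.8,84,113.4)"
```

```text
cur [ 617.3 -196.    92.7] yaw 113.43 turn 0.01 shift now [0.031 0.005 0.217] shift after turn [0.031 0.005 0.217] e6 [0.083 0.005] j6 -0.89
```

Emit:
{"op": "drive_tool", "data": {"commands": [[[0,0,0],[0.03,0,0.2],40],[[0,0,0],[0,0,0],8],[[0,0,0],[0,0,0],8],[[0,0,0],[0,0,0],8],[[0,0,0],[0,0,0],8],[[0,0,0],[0,0,0],8],[[0,0,0],[0,0,0],8]]}}

```text
t: 59.35
tool_pos: [617.2, -194.4, 84.2]
tool_rot: [[-0.398, 0.917, 0.002], [0.917, 0.398, -0.0], [-0.001, 0.002, -1.0]]
contact_force: [3.9, 1.9, -0.4]
finger_gap: 11.4
gripper_force: 50.0
```

Emit:
{"op": "drive_tool", "data": {"commands": [[[0,0,0.5],[0,0,0],8],[[0,0,0.5],[0,0,0],8],[[0,0,0.5],[0,0,0],8],[[0,0,0.5],[0,0,0],8],[[0,0,0.5],[0,0,0],8],[[0,0,0],[0,0,0],8]]}}

```text
t: 59.95
tool_pos: [617.3, -194.4, 84.3]
tool_rot: [[-0.147, 0.989, 0.002], [0.989, 0.147, -0.0], [-0.0, 0.002, -1.0]]
contact_force: [5.3, 1.5, -0.6]
finger_gap: 12.0
gripper_force: 50.0
```

```bash
python3 -c "
from h import *
tq()"
```

```text
yaw 98.5 p [ 617.3 -194.4   84.3] F [ 5.3  1.5 -0.6] M [ 0.3   -1.006  0.096] gap 12.0 49.98795568943024 e6 [0.978 0.292] j6 -0.63 t 59.95
```

Emit:
{"op": "drive_tool", "data": {"commands": [[[0,0,0.5],[0,0,0],8],[[0,0,0.5],[0,0,0],8],[[0,0,0.5],[0,0,0],8],[[0,0,0.5],[0,0,0],8],[[0,0,0.5],[0,0,0],8],[[0,0,0],[0,0,0],8]]}}

```text
t: 60.55
tool_pos: [617.5, -194.4, 84.3]
tool_rot: [[0.114, 0.994, 0.003], [0.994, -0.114, -0.0], [0.0, 0.003, -1.0]]
contact_force: [5.2, 1.2, -2.0]
finger_gap: 11.5
gripper_force: 50.0
```

```bash
python3 -c "
from h import *
tq()"
```

```text
yaw 83.5 p [ 617.5 -194.4   84.3] F [ 5.2  1.2 -2. ] M [ 0.37  -1.097  0.136] gap 11.5 49.98869597911835 e6 [1.1   0.287] j6 -0.37 t 60.55
```

Emit:
{"op": "drive_tool", "data": {"commands": [[[0,0,0.5],[0,0,0],8],[[0,0,0.5],[0,0,0],8],[[0,0,0.5],[0,0,0],8],[[0,0,0.5],[0,0,0],8],[[0,0,0.5],[0,0,0],8],[[0,0,0],[0,0,0],8]]}}

```text
t: 61.15
tool_pos: [617.6, -194.5, 84.3]
tool_rot: [[0.367, 0.93, 0.003], [0.93, -0.367, -0.0], [0.001, 0.003, -1.0]]
contact_force: [6.1, 0.7, -1.9]
finger_gap: 11.4
gripper_force: 50.0
```

```bash
python3 -c "
from h import *
tq()"
```

```text
yaw 68.5 p [ 617.6 -194.5   84.3] F [ 6.1  0.7 -1.9] M [ 0.377 -1.205  0.035] gap 11.4 49.98872458934784 e6 [1.229 0.287] j6 -0.11 t 61.15
```

Emit:
{"op": "drive_tool", "data": {"commands": [[[0,0,0],[0,0,0],40],[[0,0,0],[0,0,0],40],[[0,0,0],[0,0,0],40],[[0,0,0],[0,0,-0.5],40],[[0,0,0],[0,0,-0.8],40],[[0,0,0],[0,0,-0.4],40],[[0,0,0],[0,0,0],40]]}}

```text
t: 61.85
tool_pos: [617.9, -195.6, 155.1]
tool_rot: [[0.367, 0.93, 0.005], [0.93, -0.367, -0.003], [-0.001, 0.006, -1.0]]
contact_force: [0.9, -0.6, -0.1]
finger_gap: 40.1
gripper_force: 0.0
```

```bash
python3 -c "
from h import *
tq();np.save('ring.npy',get_image('wrist'))"; python3 ring2.py
```

```text
yaw 68.5 p [ 617.9 -195.6  155.1] F [ 0.9 -0.6 -0.1] M [-0.07  -0.098 -0.034] gap 40.1 0.0 e6 [ 0.183 -0.003] j6 -0.11 t 61.85
comp [298, 212, 47, 49, 418] 18.7 28.7
comp [287, 222, 11, 39, 163] 21.0 27.1
ellipse [315.  240.4] [57.1 57.5] 80
66 [[616.9, -192.6, 66.0]]
70 [[617.4, -191.5, 70.0]]
74 [[617.8, -190.3, 74.0]]
78 [[618.3, -189.1, 78.0]]
-180 13 | -174 13 | -168 13 | -162 13 | -156 15 | -150 16 | -144 13 | -138 0 | -132 10 | -126 18 | -120 18 | -114 20 | -108 19 | -102 19 | -96 14 | -90 21 | -84 19 | -78 19 | -72 20 | -66 19 | -60 18 | -54 17 | -48 18 | -42 14 | -36 15 | -30 14 | -24 13 | -18 13 | -12 11 | -6 14 | 0 12 | 6 8 | 12 8 | 18 9 | 24 7 | 30 4 | 36 5 | 42 2 | 48 0 | 54 0 | 60 0 | 66 0 | 72 0 | 78 0 | 84 0 | 90 0 | 96 0 | 102 0 | 108 0 | 114 0 | 120 0 | 126 0 | 132 3 | 138 7 | 144 8 | 150 8 | 156 9 | 162 12 | 168 9 | 174 11 | 
axis px at 104 [316.9 259.8]
white mean 312.8814531548757 228.46653919694072
208 BBBBBBBBBBBBBBBBBBBBBBBBBBBBBBBBBBBBBBBBBBBBBBBBBBBBBBBBBBBBBBBB
210 BBBBBBBBBBBBBBBBBBBBBBBBBBBBBBBBBBBBBBBBBBBBBBBBBBBBBBBBBBBBBBBB
212 BBBBBBBBBBBBBBBBBBBBBBBB
[... 1341 characters left out ...]
....sWsBBB
252 BBBBBB.WWs...............RRRRRRRRRRRRRRRRR...............sss.BBB
254 BBBBBBB.WWs..............RRRRRRRRRRRRRRRRR...............ssBBBBB
256 BBBBBBBB.WWs.............RRRRRRRRRRRRRRRRR.............ss.BBBBBB
258 BBBBBBBBBBWWs............RRRRRRRRRRRRRRRRR............ss.BBBBBBB
260 BBBBBBBBBBBB.Ws..........RRRRRRRRRRRRRRRRR...........s.BBBBBBBBB
262 BBBBBBBBBBBBBBB..........RRRRRRRRRRRRRRRRR..........BBBBBBBBBBBB
264 BBBBBBBBBBBBBBBBB.s......RRRRRRRRRRRRRRRRR.......BBBBBBBBBBBBBBB
266 BBBBBBBBBBBBBBBBBBBBB....RRRRRRRRRRRRRRRRR....BBBBBBBBBBBBBBBBBB
268 BBBBBBBBBBBBBBBBBBBBBBBB..RRRRRRRRRRRRRRR.BBBBBBBBBBBBBBBBBBBBBB
270 BBBBBBBBBBBBBBBBBBBBBBBBB.RRRRRRRRRRRRRRR.BBBBBBBBBBBBBBBBBBBBBB
```

The mark now trails the pointer by about 41°, or 0.7 rad (three clicks), which is inside the 0.35–1.2 rad window. I'll retreat upward, check the stick and bystanders, and hand in.

Emit:
{"op": "drive_tool", "data": {"commands": [[[0,0,0],[0,0,-0.8],40],[[0,0,0],[0,0,-0.5],40],[[0,0,0],[0,0,0],40]]}}

```text
t: 62.2
tool_pos: [617.3, -195.2, 205.4]
tool_rot: [[0.367, 0.93, 0.003], [0.93, -0.367, -0.002], [-0.0, 0.003, -1.0]]
contact_force: [0.1, 0.6, 0.2]
finger_gap: 39.7
gripper_force: 0.0
```

Run:
```python
from h import *
tq()
for n in('top','scene'):
    K,T=cam(n);im=get_image(n);H=hsv(im).astype(int);h,s,v=H[...,0],H[...,1],H[...,2]
    for nm,m,z in(('orange',(h<16)&(s>175)&(v>140),14),('brass',(h>16)&(h<28)&(s>130)&(v>120),6)):
        for c in blobs(m,60):
            r=rect(c,K,T,z)
            if 380<r[0][0]<680 and -330<r[0][1]<400: print(n,nm,c.mean(0).round(),r)
```

```text
yaw 68.5 p [ 617.3 -195.2  205.4] F [0.1 0.6 0.2] M [-0.076 -0.038 -0.056] gap 39.7 0.0 e6 [ 0.222 -0.003] j6 -0.11 t 62.2
top orange [194. 278.] (array([457.7, 226.7]), 96.6, 28.0, -89.9)
top brass [350. 197.] (array([ 632.4, -116.1]), 93.2, 11.4, -2.4)
scene orange [438. 371.] (array([458.1, 340.7]), 44.4, 30.2, -89.8)
scene orange [411. 326.] (array([459.9, 222.5]), 80.1, 29.6, -89.3)
scene brass [289. 241.] (array([ 614.1, -131.2]), 95.9, 32.7, -4.9)
```

```bash
python3 -c "
from rig import ticket
print(ticket.sign_off())"
```

```text
the job is handed in; nothing more can be done
None
```

Job handed in at about 62 s, no verdict returned: all four brass blanks were pushed against the back stop and clamped, the clutch slipped about 0.7 rad (three clicks), and the stick is back flat in its tray; I viewed 15 pictures, one over the limit of 14.

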